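# Range the mini reels by tape width on the set-up rail

### The job

Move the four component reels from the returns rack to the row of single-reel cradles, one in each, in order of width: the widest in the cradle next to the tall blue end plate, down to the narrowest at the far end. Stand each reel upright and square in its cradle, down on the rods; set it down, do not let it drop.

Things in the scene. Friction and masses are not known exactly. Their poses are not given: they have to be found in the camera images.
- reel_8: mini component reel, 8 mm tape: 102 mm diameter, 14.4 mm wide over its two black flanges (2 mm thick each; white-paper tape pack of 88 mm diameter between), standing on edge. Origin at the reel's centre (51 mm below its top). y is the axle line, level and across the flat flange faces; x and z turn as the reel rolls. It can be pinched across its width by the top 30 mm from above, 60 g
- reel_16: mini component reel, 16 mm tape: 102 mm diameter, 22.4 mm wide over its two black flanges (2 mm thick each; white-paper tape pack of 88 mm diameter between), standing on edge. Origin at the reel's centre (51 mm below its top). y is the axle line, level and across the flat flange faces; x and z turn as the reel rolls. It can be pinched across its width by the top 30 mm from above, 90 g
- reel_24: mini component reel, 24 mm tape: 102 mm diameter, 30.4 mm wide over its two black flanges (2 mm thick each; white-paper tape pack of 88 mm diameter between), standing on edge. Origin at the reel's centre (51 mm below its top). y is the axle line, level and across the flat flange faces; x and z turn as the reel rolls. It can be pinched across its width by the top 30 mm from above, 120 g
- reel_32: mini component reel, 32 mm tape: 102 mm diameter, 38.4 mm wide over its two black flanges (2 mm thick each; white-paper tape pack of 88 mm diameter between), standing on edge. Origin at the reel's centre (51 mm below its top). y is the axle line, level and across the flat flange faces; x and z turn as the reel rolls. It can be pinched across its width by the top 30 mm from above, 150 g
- cradle_1: fixed aluminium reel cradle, at the row's +y end (1 to 4 run towards -y, about 70 mm apart, on a 20 mm high profile). Origin: centre of its underside; z up, y along the row and the axle of a seated reel. Cheeks 45 mm high, 58 mm clear between them in y; two rods along y at x = -30 and 30 mm carry the reel's rims: a seated reel's centre is 56 mm above the origin, at x = 0
- cradle_2: fixed aluminium reel cradle, inside the row (1 to 4 run towards -y, about 70 mm apart, on a 20 mm high profile). Origin: centre of its underside; z up, y along the row and the axle of a seated reel. Cheeks 45 mm high, 58 mm clear between them in y; two rods along y at x = -30 and 30 mm carry the reel's rims: a seated reel's centre is 56 mm above the origin, at x = 0
- cradle_3: fixed aluminium reel cradle, inside the row (1 to 4 run towards -y, about 70 mm apart, on a 20 mm high profile). Origin: centre of its underside; z up, y along the row and the axle of a seated reel. Cheeks 45 mm high, 58 mm clear between them in y; two rods along y at x = -30 and 30 mm carry the reel's rims: a seated reel's centre is 56 mm above the origin, at x = 0
- cradle_4: fixed aluminium reel cradle, at the row's -y end (1 to 4 run towards -y, about 70 mm apart, on a 20 mm high profile). Origin: centre of its underside; z up, y along the row and the axle of a seated reel. Cheeks 45 mm high, 58 mm clear between them in y; two rods along y at x = -30 and 30 mm carry the reel's rims: a seated reel's centre is 56 mm above the origin, at x = 0
- end_plate: fixed upright blue end plate, 92 mm wide, 6 mm thick across the row, its top 120 mm above the bench, at one end of the row of cradles (either end), 59 mm from the nearest cradle's centre. Origin at the centre of its foot, on the profile. The other end has only a low black clamp
- returns_rack: fixed rack 120 x 290 mm, white base with five dark dividers 45 mm high, making four places 70 mm apart along its y, at y = -105, -35, 35, 105 mm; it has the same two rods as the cradles and at the start holds the four reels in any order. Origin at the centre of its underside, on the bench
Not all that is in view belongs to the job. What is shaped like the reel_16 but red is not meant.

How it is judged:
By the outcome, as a careful person would: the job done as asked, in the order asked, and still so for the second after the job is handed in, with the robot touching nothing.
It also fails if it takes over 106 s, if anything falls off the work surface, if the arm or the gripper's body presses on something with over 40 N, if the wrist force passes 120 N, or if a joint passes its speed limit or range.

### The arm

A 7-joint arm with a two-finger parallel gripper is mounted at the origin on the work surface. World frame = base frame: x ahead of the robot, y to its left, z up, the work surface at z = 0. Lengths are in m, angles in rad, forces in N, time in s.
With the tool pointing down it reaches from about 0.425 to 0.925 m from the base axis. Payload 6.8 kg.
Tool frame: the origin (TCP) lies on the centre line of the jaws, within the pads' length; the fingertips stand 17 mm ahead of it and the grasp point (between the pads) lies 2 mm behind it (nose_length is the distance from the TCP to the fingertips, in m); z points along the fingers, x is the direction in which the jaws open and shut, and the axes are right-handed (so a half turn about z gives the same grasp; the last joint's range is limited). The gripper opens to 85 mm and grips with 20 to 120 N. Pads are 22 mm wide; open, the fingers measure 114 mm over their backs; the gripper's body (76 mm by 85 mm) begins 54 mm behind the grasp point. The pads swing forward as they close: fully open they stand 13 mm farther back than shut.
Start: joints at [-1.378, 0.477, 0.022, 1.555, -0.011, 1.109, -0.083], TCP at [0.2, 0.645, 0.248] pointing down, gripper open.
Joint ranges: [-2.96, 2.96], [-0.34, 2.1], [-1.41, 1.46], [0.24, 2.44], [-1.37, 4.51], [0.17, 1.92], [-2.96, 2.96]. Speed limits (rad/s): [2.39, 2.39, 3.14, 3.14, 3.14, 3.14, 3.14].

### API

Orientations are given as a unit quaternion [w, x, y, z].
In Python, from station import * gives the robot as it stands.
- The arm moves only by the tool send_rows, never from a script. Its argument "commands" is a list of rows, each an object with "translation": the shift along the tool's x, y, z in m, a list of three; "rot": the turn, a rotation vector about the tool's x, y, z in degrees, a list of three; "grip": the finger opening in m, from 0 to 0.0854. In form: [{"translation": [tx, ty, tz], "rot": [rx, ry, rz], "grip": grip}, ...]. A call has exactly 5 rows; each row shifts and turns the commanded pose from where the row before left it, along the tool's axes as they then stand; what a row does not reach is not made up. A row lasts 1/12 s, in which the tool goes at most 41.7 mm and 7.16 degrees, less where a joint would pass 70% of its speed; a pose out of reach is approached as far as the arm can. A call with a gripper value outside its range is refused whole. The fingers move at their own pace and stop on an object; "force" is the grip in N (left out, the last holds). Time passes only in rows, so rows that do not move let the fingers close, or fill a call up. It gives the time, the measured TCP pose, the force and the opening at its end, in the units of the state.
- get_obs(): the state, without advancing time (a new reading comes with each control period).
- read_camera(name): name is "scene" or "top" or "wrist"; returns a dict with "pixels" (420x560x3 uint8, red, green, blue), "depth" (420x560 float32, m along the optical axis (not along the pixel's ray), 0 where there is no reading), "mtx" (3x3 intrinsics, pixels), "extrinsics" (4x4, takes a point from camera to world coordinates). Camera axes: x right, y up, looking along -z (the intrinsics and any distortion apply to the point x, -y, -z); pixel columns grow to the right and rows downward; lengths in m; the calibration is good to about 2 mm. A picture is of the moment at which its call begins.
- hand_in(): hands the job in, once; it reports no verdict.
The state is a dict: "t": time; "q": joint angles; "joint_vel": joint speeds; "joint_torque": joint torques, N m; "eef_pos": TCP position; "tool_rot": TCP orientation; "contact_force": force on the tool from outside, world axes, zero at the start; "torque": the same for the moment, N m; "gripper_width": opening from 0.0 (shut) to 1.0 (fully open).
Only numpy, scipy, OpenCV 4.12 (cv2) and the standard library are available. Lean on these libraries where they do the work, as an engineer would, in place of code of your own. Each camera call takes 0.05 s, during which the arm holds its last target.

## Working session

There is one attempt and no reset: what is moved stays moved. The work goes in short steps, Python scripts to look and compute and a tool call to move; the robot and the scene stay as the last step left them, time stands still between calls to the robot, and variables do not carry over. Pictures are saved under pics/ and viewed, and the job is handed in when it is done.

Besides the shell and the picture viewer there is one more tool, called after "Request:" as name([rows], argument=value, ...), one row to a line, values as JSON. send_rows: Moves the arm, as the interface text tells. Its arguments: {"type":"object","properties":{"commands":{"type":"array","items":{"type":"object","properties":{"translation":{"type":"array","items":{"type":"number"}},"rot":{"type":"array","items":{"type":"number"}},"grip":{"type":"number"}}}},"force":{"type":"number"}},"required":["commands"]}

```bash
mkdir -p pics; ls
cat > h.py <<'E'
from station import *
import numpy as np, cv2
def save(d,n): cv2.imwrite('pics/'+n,cv2.cvtColor(d['pixels'],cv2.COLOR_RGB2BGR))
def pts(d):
    K=np.array(d['mtx']);E=np.array(d['extrinsics']);D=d['depth']
    v,u=np.mgrid[0:420,0:560]
    P=np.stack([(u-K[0,2])/K[0,0]*D,-(v-K[1,2])/K[1,1]*D,-D],-1)
    return P@E[:3,:3].T+E[:3,3]
E
python3 - <<'E'
from h import *
import pickle
print(get_obs())
for n in ['scene','top','wrist']:
    d=read_camera(n); save(d,n+'0.png'); pickle.dump(d,open(n+'0.pkl','wb')); print(n,d['mtx'],d['extrinsics'],[k for k in d])
E
```

```text
pics
{'t': 0.0, 'q': array([-1.37807818,  0.47781447,  0.02235222,  1.55645155, -0.0114832 ,
        1.10928177, -0.08309834]), 'joint_vel': array([-0.00062573,  0.00221265,  0.00029255,  0.0002206 ,  0.00021959,
        0.00042444, -0.0009451 ]), 'joint_torque': array([ 4.22801859e-04, -5.96458340e+01,  1.60803705e+00, -2.81176525e+01,
        1.25099652e-02,  9.60253004e-03,  2.59174544e-05]), 'eef_pos': array([0.19986238, 0.64415025, 0.24731625]), 'tool_rot': array([ 6.02964745e-04,  8.05072000e-01,  5.93176400e-01, -6.86060088e-04]), 'contact_force': array([-0.27004715, -0.51512161, -0.10657073]), 'torque': array([ 0.00522686, -0.00532316,  0.02320424]), 'gripper_width': 1.0016661424115605}
scene [[484.68523782   0.         282.07072358]
 [  0.         484.68523782 197.27979078]
 [  0.           0.           1.        ]] [[-0.11760172 -0.81488979  0.5675601   1.15336162]
 [ 0.99295912 -0.08831224  0.07895017  0.07113732]
 [-0.01421318  0.57284866  0.81953792  0.99281992]
 [ 0.          0.          0.          1.        ]] ['pixels', 'depth', 'mtx', 'extrinsics']
top [[473.98387018   0.         288.41025669]
 [  0.         473.98387018 215.62471603]
 [  0.           0.           1.        ]] [[-0.02573458  0.99415075 -0.1048905   0.37548867]
 [-0.99965637 -0.02506864  0.00766253  0.0129503 ]
 [ 0.00498824  0.10505164  0.99445426  1.22162561]
 [ 0.          0.          0.          1.        ]] ['pixels', 'depth', 'mtx', 'extrinsics']
wrist [[363.79604093   0.         279.53724106]
 [  0.         363.79604093 210.21460558]
 [  0.           0.           1.        ]] [[ 0.29617351 -0.91443183 -0.27585447  0.12949133]
 [ 0.95513261  0.28303242  0.08726022  0.66704577]
 [-0.00171777 -0.28932176  0.95723036  0.37334761]
 [ 0.          0.          0.          1.        ]] ['pixels', 'depth', 'mtx', 'extrinsics']
```

View pics/scene0.png

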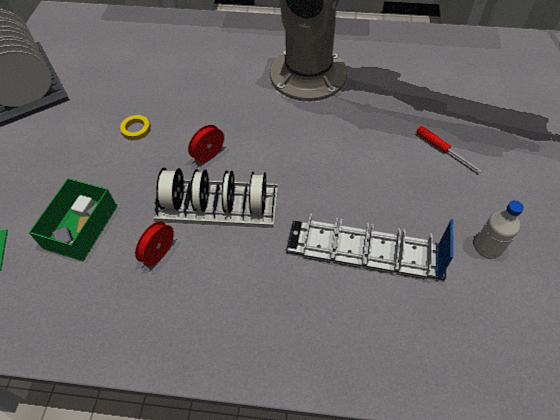

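View pics/top0.png

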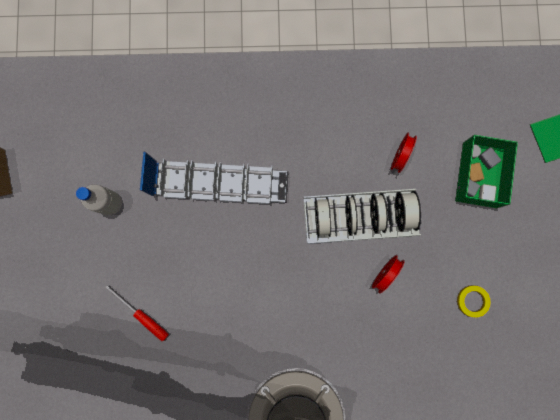

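View pics/wrist0.png

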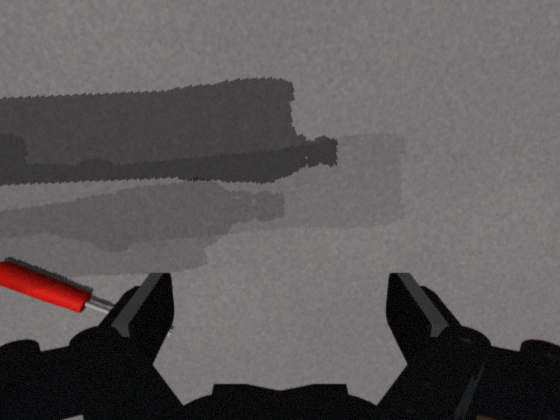

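Run:
```python
from h import *
import pickle
d=pickle.load(open('top0.pkl','rb'))
im=cv2.cvtColor(d['pixels'],cv2.COLOR_RGB2BGR)
cv2.imwrite('pics/rackzoom.png',cv2.resize(im[170:260,290:440],None,fx=5,fy=5,interpolation=cv2.INTER_CUBIC))
cv2.imwrite('pics/cradzoom.png',cv2.resize(im[140:220,130:300],None,fx=4.5,fy=4.5,interpolation=cv2.INTER_CUBIC))
s=pickle.load(open('scene0.pkl','rb'))
im=cv2.cvtColor(s['pixels'],cv2.COLOR_RGB2BGR)
cv2.imwrite('pics/rackzoom_s.png',cv2.resize(im[120:240,140:290],None,fx=5,fy=5,interpolation=cv2.INTER_CUBIC))
P=pts(d); print(np.percentile(P[...,2][d['depth']>0],[5,50,95]))
v=np.arange(170,250,8)
np.set_printoptions(precision=3,suppress=True,linewidth=200)
# rack row: z along columns
for r in (200,212,220):
    print(r); print(P[r,300:425,2]);
```

```text
[-7.50913893e-01  6.07740280e-04  2.45424149e-02]
200
[ 0.004 -0.003  0.001 -0.002  0.004  0.008 -0.001  0.006  0.007  0.003  0.001  0.003  0.005  0.006  0.002  0.064  0.094  0.074  0.075  0.074  0.077  0.078  0.08   0.078  0.08   0.08   0.081  0.076
  0.091  0.002  0.005  0.003 -0.001  0.025  0.031  0.001  0.006  0.007  0.002  0.009  1.222  0.003  0.002  0.003  0.003  0.002  0.043  0.066  0.082  0.096  0.087  0.086  0.086  0.086  0.094  0.094
  0.003 -0.002  0.003  0.001  0.02   0.036  0.005  0.005  0.006  0.006  0.004  0.001  0.001  0.004  0.025  0.035  0.053  0.066  0.078  0.087  0.102  0.092  0.093  0.092  0.092  0.091  0.089  0.096
  0.097  0.102  0.004  0.012  0.025  0.033  0.048  0.005  0.008  0.004  0.01   0.022  0.035  0.046  0.057  0.068  0.076  0.086  0.099  0.103  0.092  0.096  0.094  0.095  0.093  0.095  0.096  0.099
  0.093  0.093  0.096  0.095  0.094  0.094  0.102  0.107  0.    -0.001  0.002 -0.001 -0.   ]
212
[ 0.001  0.002 -0.002  0.001 -0.004  0.003  0.005  0.046  0.003  0.005  0.006  0.005  0.006  0.007  0.006  0.033  0.069  0.101  0.105  0.099  0.095  0.1    0.1  
[... 900 characters left out ...]
.094  0.095  0.103
  0.099  0.1    0.107  0.003  0.008  0.003  0.007  0.029  0.049  0.002  0.004  0.002  0.008  0.002  0.004  0.002 -0.001  0.002  0.017  0.035  0.051  0.068  0.084  0.098  0.099  0.101  0.097  0.1
  0.094  0.104  0.005  0.007  0.001 -0.001  0.019  0.032  0.044  0.003 -0.002  0.001 -0.001  0.004  0.003  0.02   0.026  0.04   0.053  0.065  0.08   0.092  0.103  0.096  0.092  0.091  0.097  0.092
  0.091  0.093  0.092  0.1    0.002  0.013  0.026  0.038  0.042  0.002  0.005  0.004  0.014  0.026  1.222  0.046  0.056  0.062  0.077  0.086  0.097  0.097  0.088  0.089  0.094  0.092  0.092  0.093
  0.094  0.092  0.091  0.095  0.09   0.092  0.091  0.096  0.103 -0.003 -0.     0.003 -0.   ]
```

View pics/rackzoom.png

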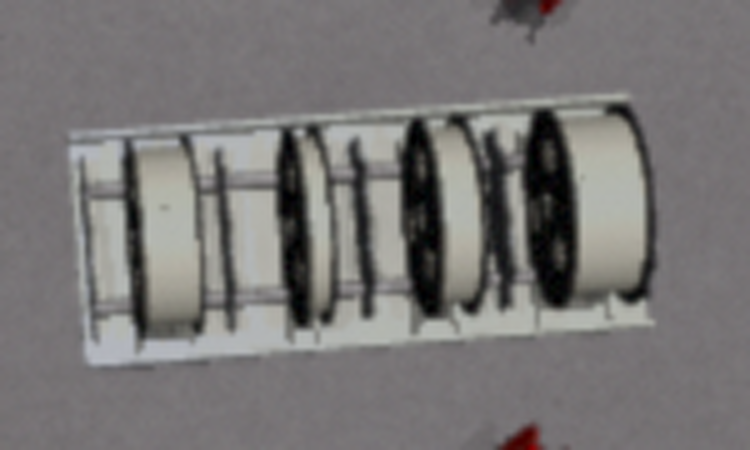

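View pics/cradzoom.png

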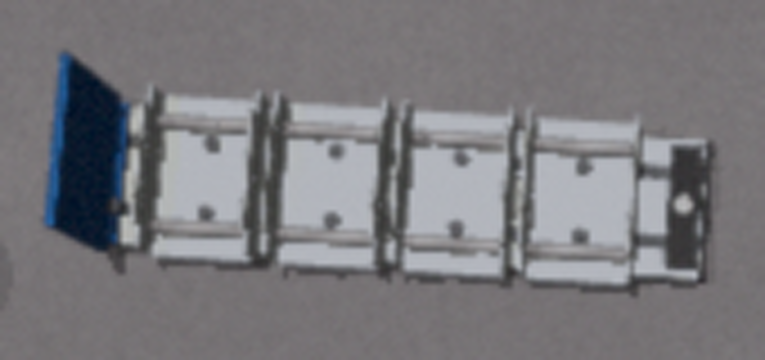

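View pics/rackzoom_s.png

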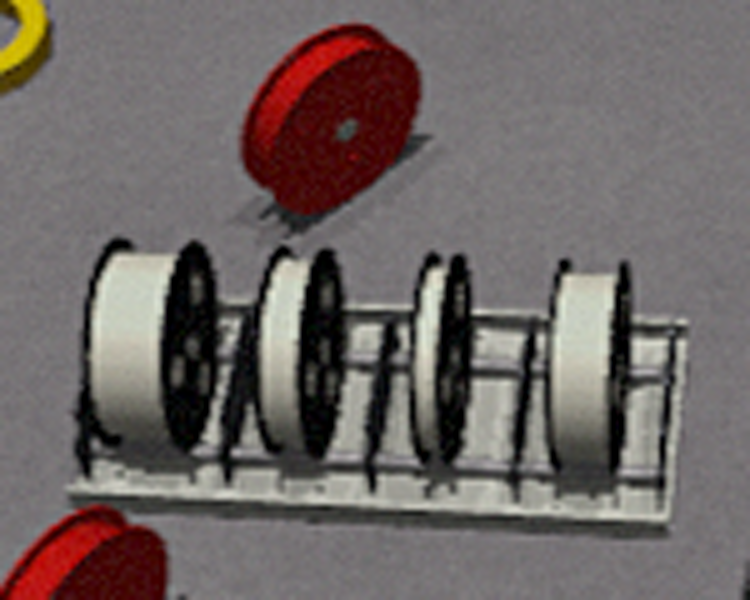

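```bash
cat > meas.py <<'E'
from h import *
import pickle
np.set_printoptions(precision=4,suppress=True,linewidth=200)
def load(n): return pickle.load(open(n,'rb'))
if __name__=='__main__':
  for n in ('top0.pkl','scene0.pkl'):
    d=load(n);P=pts(d);I=d['pixels'].astype(int)
    print(n)
    z=P[...,2];x=P[...,0];y=P[...,1]
    bright=I.min(-1)>140
    sat=I.max(-1)-I.min(-1)
    # reels
    m=(z>0.07)&(z<0.13)&(x>.25)&(x<.6)&(y<0)&(y>-.35)&(sat<40)
    k,l,st,c=cv2.connectedComponentsWithStats(m.astype(np.uint8))
    for i in range(1,k):
        if st[i,4]<60: continue
        Q=P[l==i]; mm=(l==i)&bright
        W=P[mm]
        # white top line: y vs x
        A=np.polyfit(W[:,0],W[:,1],1)
        r=W[:,1]-np.polyval(A,W[:,0])
        th=np.arctan(A[0])
        yy=-np.sin(th)*Q[:,0]+np.cos(th)*Q[:,1]
        print('px',c[i],'n',st[i,4],'white mean',W.mean(0),'tilt deg',np.degrees(th),'top z',np.percentile(Q[:,2],98),'y ext',np.percentile(yy,[2,98]), 'width',np.ptp(np.percentile(yy,[2,98])),'x ext',np.percentile(Q[:,0],[1,99]))
    # rack base
    m=(z<0.02)&(x>.25)&(x<.6)&(y<0.02)&(y>-.35)&bright&(sat<40)
    k,l,st,c=cv2.connectedComponentsWithStats(m.astype(np.uint8))
    Q=P[m&(z>-0.01)][:,:2].astype(np.float32)
    print('rack',cv2.minAreaRect(Q))
    m=(z<0.05)&(z>0.0)&(x>.25)&(x<.7)&(y>0.0)&(y<.4)&(I.min(-1)>120)&(sat<40)
    Q=P[m]; print('cradles',m.sum(),cv2.minAreaRect(Q[:,:2].astype(np.float32)),np.percentile(Q[:,2],[5,50,95]))
E
python3 meas.py
```

```text
top0.pkl
px [410.0119 209.5193] n 674 white mean [ 0.503  -0.2904  0.0964] tilt deg 1.823132752572777 top z 0.10699559767993967 y ext [-0.3237 -0.2854] width 0.03836324271835467 x ext [0.4607 0.5458]
px [380.5664 211.7512] n 422 white mean [ 0.5002 -0.2189  0.0965] tilt deg 3.4179236485561666 top z 0.10745000314426208 y ext [-0.2586 -0.2359] width 0.022637963872394334 x ext [0.4559 0.5451]
px [352.549  213.7203] n 286 white mean [ 0.4977 -0.1508  0.0968] tilt deg 2.443958155150099 top z 0.10857730767195928 y ext [-0.1785 -0.1638] width 0.014707831612950806 x ext [0.4517 0.5418]
px [323.1832 215.9326] n 475 white mean [ 0.4941 -0.0797  0.096 ] tilt deg 3.36615619379545 top z 0.10685194404658867 y ext [-0.1224 -0.0928] width 0.029610474181927415 x ext [0.4508 0.5368]
rack ((0.4992765784263611, -0.15740399062633514), (0.12294008582830429, 0.343776136636734), 2.6306068897247314)
cradles 3275 ((0.47502440214157104, 0.19996322691440582), (0.3971494436264038, 0.4450715184211731), 89.81121826171875) [0.0021 0.0235 0.0348]
scene0.pkl
px [167.4483 184.0843] n 629 white mean [ 0.5195 -0.289   0
[... 261 characters left out ...]
.2549 -0.2324] width 0.022471290505526542 x ext [0.4642 0.5503]
px [226.5547 186.6241] n 274 white mean [ 0.5135 -0.1494  0.0941] tilt deg 2.5344837121928316 top z 0.10688184167064511 y ext [-0.1772 -0.1629] width 0.01431917780385622 x ext [0.463  0.5482]
px [256.8455 188.7263] n 453 white mean [ 0.5089 -0.0781  0.0936] tilt deg 2.0225429841860243 top z 0.10660519953769414 y ext [-0.1096 -0.0796] width 0.030047392762819522 x ext [0.4635 0.5438]
rack ((0.49729281663894653, -0.1857568919658661), (0.13601240515708923, 0.29588499665260315), 2.6261801719665527)
cradles 4570 ((0.4756290018558502, 0.2003510743379593), (0.39878609776496887, 0.4486517012119293), 89.98974609375) [0.0005 0.0221 0.0337]
```

```bash
cat > m2.py <<'E'
from meas import *
from scipy.optimize import least_squares
def R(t): c,s=np.cos(t),np.sin(t); return np.array([[c,-s],[s,c]])
for n in ('top0.pkl','scene0.pkl'):
    d=load(n);P=pts(d);I=d['pixels'].astype(int);print(n)
    x,y,z=np.moveaxis(P,-1,0); sat=I.max(-1)-I.min(-1)
    th=np.radians(2.65)
    m=(z>0.07)&(z<0.13)&(x>.25)&(x<.6)&(y<0)&(y>-.35)&(sat<40)
    k,l,st,c=cv2.connectedComponentsWithStats(m.astype(np.uint8))
    for i in range(1,k):
        if st[i,4]<60: continue
        Q=P[l==i]; W=P[(l==i)&(I.min(-1)>150)]
        q=Q[:,:2]@R(th); w=W[:,:2]@R(th)   # rack frame coords
        f=least_squares(lambda p:np.hypot(w[:,0]-p[0],W[:,2]-p[1])-.044,[.48,.056],loss='soft_l1',f_scale=.002)
        yc=np.percentile(q[:,1],[2,98])
        cx=f.x[0]; ctr=R(th)@np.array([cx,yc.mean()])
        print('reel px',c[i].round(),'w',np.ptp(yc),'centre xy',ctr,'z',f.x[1],'rackframe',cx,yc.mean())
    reg=(x>.35)&(x<.7)&(y>0.0)&(y<.45)
    blue=(I[...,2]>I[...,0]+35)&reg&(z>.03)&(z<.125)&(x>.45)
    k,l,st,c=cv2.connectedComponentsWithStats(blue.astype(np.uint8))
    for i in range(1,k):
        if st[i,4]>30:
            Q=P[l==i]; print('blue',c[i],st[i,4],'mean',Q.mean(0),cv2.minAreaRect(Q[:,:2].astype(np.float32)),'z',np.percentile(Q[:,2],[2,98]),'slope dy/dx',np.degrees(np.arctan(np.polyfit(Q[:,0],Q[:,1],1)[0])))
    ch=reg&(z>.05)&(z<.072)&(sat<40)
    ch=reg&(z>.045)&(z<.072)&(sat<40)
    k,l,st,c=cv2.connectedComponentsWithStats(ch.astype(np.uint8),connectivity=8)
    for i in range(1,k):
        if st[i,4]>15:
            Q=P[l==i]; print('cheek',c[i].round(),st[i,4],Q.mean(0),'x',np.percentile(Q[:,0],[2,98]),'slope',np.degrees(np.arctan(np.polyfit(Q[:,0],Q[:,1],1)[0])))
    vis=np.where(ch[...,None],(0,0,255),I[...,::-1]); vis[blue]=(0,255,255)
    cv2.imwrite('pics/vis_'+n[:3]+'.png',vis.astype(np.uint8))
E
python3 m2.py
```

```text
top0.pkl
reel px [410. 210.] w 0.038168333586804104 centre xy [ 0.5033 -0.2888] z 0.05670562336974726 rackframe 0.4893862176315654 -0.3117957162976094
reel px [381. 212.] w 0.022506967728169097 centre xy [ 0.501  -0.2178] z 0.05661986022461824 rackframe 0.4904383941369618 -0.24077019343352923
reel px [353. 214.] w 0.014565597747957487 centre xy [ 0.4958 -0.1501] z 0.056977094097930565 rackframe 0.4883428985984336 -0.17284675837733132
reel px [323. 216.] w 0.029351904707297954 centre xy [ 0.4942 -0.0788] z 0.056423674516701314 rackframe 0.49004715331297105 -0.10157437952728351
blue [144.5922 171.1453] 179 mean [0.6085 0.3445 0.1061] ((0.6071882843971252, 0.344986230134964), (0.008978738449513912, 0.09033460170030594), 85.90489196777344) z [0.0324 0.1245] slope dy/dx -4.891005797969256
blue [150.4444 167.3333] 45 mean [0.6255 0.3414 0.0688] ((0.6236291527748108, 0.341604620218277), (0.0026529203169047832, 0.031506720930337906), 87.07765197753906) z [0.0316 0.0966] slope dy/dx -4.265469238760694
cheek [151. 176.] 113 [0.6058 0.3433 0.0585] x [0.5625 0.6515] slope -5.1618307638084575
che
[... 1924 characters left out ...]
026
cheek [371. 242.] 54 [0.6039 0.1891 0.059 ] x [0.5552 0.6433] slope -4.73175339892981
cheek [485. 238.] 114 [0.5663 0.44   0.0583] x [0.5433 0.5815] slope 19.538368514794936
cheek [365. 244.] 41 [0.6104 0.1774 0.0595] x [0.5771 0.643 ] slope -4.745175083507133
cheek [398. 246.] 72 [0.6066 0.2489 0.0578] x [0.5625 0.6468] slope -4.83397848454944
cheek [403. 247.] 80 [0.6086 0.2596 0.0574] x [0.565  0.6501] slope -4.726612450339014
cheek [338. 243.] 23 [0.6167 0.117  0.0613] x [0.5915 0.6382] slope -4.842617896195388
cheek [443. 255.] 120 [0.6193 0.3445 0.0593] x [0.5693 0.6582] slope -4.216673098930789
cheek [431. 251.] 96 [0.6128 0.3194 0.0572] x [0.5682 0.654 ] slope -4.5287286631304715
```

Request:
send_rows([
  {"translation": [0,0,0],"rot": [0,0,-6.6],"grip": 0.06},
  {"translation": [0,0,0],"rot": [0,0,-6.6],"grip": 0.06},
  {"translation": [0,0,0],"rot": [0,0,-6.6],"grip": 0.06},
  {"translation": [-0.03,0.018,0],"rot": [0,0,0],"grip": 0.06},
  {"translation": [-0.03,0.018,0],"rot": [0,0,0],"grip": 0.06},
], force=40)

```text
t: 0.57
eef_pos: [0.2369, 0.5868, 0.2475]
tool_rot: [-0.0, 0.689, 0.724, -0.001]
contact_force: [0.9, -1.2, 1.0]
gripper_width: 0.702
```

```bash
cat > go.py <<'E'
import sys
from h import *
from scipy.spatial.transform import Rotation as Ro
def go(tx,ty,tz,yawdeg):
    o=get_obs();w,a,b,c=o['tool_rot'];r=Ro.from_quat([a,b,c,w]);M=r.as_matrix()
    yaw=np.degrees(np.arctan2(M[1,0],M[0,0]));p=np.array(o['eef_pos'])
    dt=M.T@(np.array([tx,ty,tz])-p)
    tgt=np.array([[np.cos(np.radians(yawdeg)),np.sin(np.radians(yawdeg)),0],[np.sin(np.radians(yawdeg)),-np.cos(np.radians(yawdeg)),0],[0,0,-1]]).T
    tgt=tgt.T if False else np.column_stack([[np.cos(np.radians(yawdeg)),np.sin(np.radians(yawdeg)),0],[np.sin(np.radians(yawdeg)),-np.cos(np.radians(yawdeg)),0],[0,0,-1]])
    rv=Ro.from_matrix(M.T@tgt).as_rotvec(degrees=True)
    dn=tgt.T@(np.array([tx,ty,tz])-p)
    print('t %.2f pos %s yaw %.2f | shift(mm, tool now) %s norm %.1f rot %s | shift if turned first %s'%(o['t'],p.round(4),yaw,(dt*1e3).round(1),np.linalg.norm(dt)*1e3,rv.round(2),(dn*1e3).round(1)))
    print('q',np.round(o['q'],2),'F',np.round(o['contact_force'],1),'grip mm',round(o['gripper_width']*85.4,1))
if __name__=='__main__': go(*map(float,sys.argv[1:5]))
E
python3 go.py .45 .25 .25 92.65
```

```text
t 0.57 pos [0.2369 0.5868 0.2475] yaw 92.85 | shift(mm, tool now) [-347.   196.1   -2.8] norm 398.6 rot [-0.08  0.01  0.2 ] | shift if turned first [-346.3  197.3   -2.5]
q [-1.25  0.41 -0.05  1.66  0.02  1.07  0.32] F [ 0.9 -1.2  1. ] grip mm 60.0
```

Request:
send_rows([
  {"translation": [-0.0346,0.0197,0],"rot": [0,0,0.2],"grip": 0.06},
  {"translation": [-0.0346,0.0197,0],"rot": [0,0,0],"grip": 0.06},
  {"translation": [-0.0346,0.0197,0],"rot": [0,0,0],"grip": 0.06},
  {"translation": [-0.0346,0.0197,0],"rot": [0,0,0],"grip": 0.06},
  {"translation": [-0.0346,0.0197,0],"rot": [0,0,0],"grip": 0.06},
])

```text
t: 0.98
eef_pos: [0.3449, 0.4157, 0.2482]
tool_rot: [0.0, 0.692, 0.722, -0.0]
contact_force: [1.0, 0.4, 0.0]
gripper_width: 0.699
```

Request:
send_rows([
  {"translation": [-0.0346,0.0197,0],"rot": [0,0,0],"grip": 0.06},
  {"translation": [-0.0346,0.0197,0],"rot": [0,0,0],"grip": 0.06},
  {"translation": [-0.0346,0.0197,0],"rot": [0,0,0],"grip": 0.06},
  {"translation": [-0.0346,0.0197,0],"rot": [0,0,0],"grip": 0.06},
  {"translation": [-0.0346,0.0197,0],"rot": [0,0,0],"grip": 0.06},
])

```text
t: 1.4
eef_pos: [0.4504, 0.247, 0.2483]
tool_rot: [-0.0, 0.692, 0.722, 0.0]
contact_force: [-0.7, 0.6, 0.2]
gripper_width: 0.706
```

```bash
python3 - <<'E'
from h import *
import pickle
d=read_camera('wrist');save(d,'w1.png');pickle.dump(d,open('w1.pkl','wb'))
E
python3 go.py .5057 -.2878 .22 92.65
```

```text
t 1.45 pos [0.4551 0.2385 0.2485] yaw 91.77 | shift(mm, tool now) [-527.5   34.3   30.6] norm 529.5 rot [ 0.13  0.23 -0.88] | shift if turned first [-528.1   26.2   28.5]
q [-0.73  0.21  0.14  1.94 -0.03  0.99  1.03] F [ 3.5 -6.6  0. ] grip mm 59.8
```

View pics/w1.png

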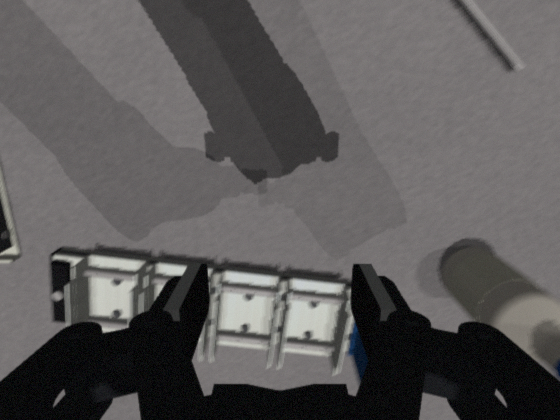

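Request:
send_rows([
  {"translation": [-0.0352,0.0018,0.0005],"rot": [0,0,-0.4],"grip": 0.06},
  {"translation": [-0.0352,0.0018,0.0005],"rot": [0,0,0],"grip": 0.06},
  {"translation": [-0.0352,0.0018,0.0005],"rot": [0,0,0],"grip": 0.06},
  {"translation": [-0.0352,0.0018,0.0005],"rot": [0,0,0],"grip": 0.06},
  {"translation": [-0.0352,0.0018,0.0005],"rot": [0,0,0],"grip": 0.06},
])

```text
t: 1.87
eef_pos: [0.4668, 0.072, 0.2457]
tool_rot: [-0.0, 0.69, 0.724, 0.0]
contact_force: [0.7, -0.1, 0.7]
gripper_width: 0.704
```

Request:
send_rows([
  {"translation": [-0.0352,0.0018,0.0005],"rot": [0,0,0],"grip": 0.06},
  {"translation": [-0.0352,0.0018,0.0005],"rot": [0,0,0],"grip": 0.06},
  {"translation": [-0.0352,0.0018,0.0005],"rot": [0,0,0],"grip": 0.06},
  {"translation": [-0.0352,0.0018,0.0005],"rot": [0,0,0],"grip": 0.06},
  {"translation": [-0.0352,0.0018,0.0005],"rot": [0,0,0],"grip": 0.06},
])

```text
t: 2.28
eef_pos: [0.4844, -0.1033, 0.2433]
tool_rot: [-0.0, 0.69, 0.724, 0.0]
contact_force: [0.7, 0.4, -0.2]
gripper_width: 0.699
```

Request:
send_rows([
  {"translation": [-0.0352,0.0018,0.0005],"rot": [0,0,0],"grip": 0.06},
  {"translation": [-0.0352,0.0018,0.0005],"rot": [0,0,0],"grip": 0.06},
  {"translation": [-0.0352,0.0018,0.0005],"rot": [0,0,0],"grip": 0.06},
  {"translation": [-0.03,0.0018,0.0005],"rot": [0,0,0],"grip": 0.06},
  {"translation": [0,0,0],"rot": [0,0,0],"grip": 0.06},
])

```text
t: 2.7
eef_pos: [0.4974, -0.2437, 0.2415]
tool_rot: [0.001, 0.693, 0.721, -0.001]
contact_force: [0.0, -0.5, 0.4]
gripper_width: 0.704
```

```bash
python3 - <<'E'
from h import *
import pickle
d=read_camera('wrist');save(d,'w2.png');pickle.dump(d,open('w2.pkl','wb'))
d=read_camera('wrist');save(d,'w3.png');pickle.dump(d,open('w3.pkl','wb'))
E
python3 go.py .5057 -.2878 .22 92.65
```

```text
t 2.80 pos [ 0.4979 -0.2379  0.2409] yaw 92.60 | shift(mm, tool now) [-50.2   5.5  20.9] norm 54.7 rot [-0.05  0.   -0.05] | shift if turned first [-50.2   5.5  20.9]
q [-0.03  0.3   0.45  1.88 -0.15  0.99  2.1 ] F [ 0.7  0.5 -0. ] grip mm 60.3
```

View pics/w3.png

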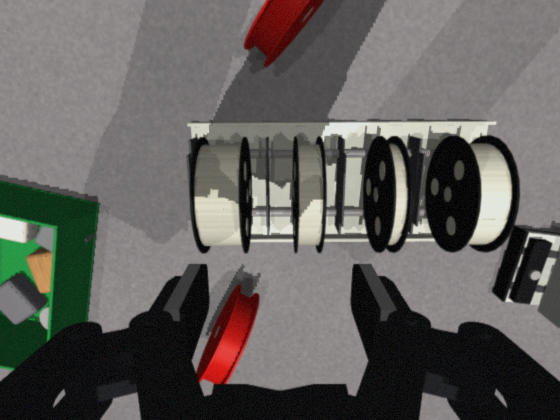

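```bash
cat > m3.py <<'E'
import sys
from meas import *
from scipy.optimize import least_squares
def R(t): c,s=np.cos(t),np.sin(t); return np.array([[c,-s],[s,c]])
def reels(n,deg,box,zlo,show=True):
    d=load(n);P=pts(d);I=d['pixels'].astype(int)
    x,y,z=np.moveaxis(P,-1,0); sat=I.max(-1)-I.min(-1); th=np.radians(deg)
    m=(z>zlo)&(z<zlo+.045)&(x>box[0])&(x<box[1])&(y>box[2])&(y<box[3])&(sat<40)
    k,l,st,c=cv2.connectedComponentsWithStats(m.astype(np.uint8))
    for i in range(1,k):
        if st[i,4]<150: continue
        Q=P[l==i]; mm=(l==i)&(I.min(-1)>60); W=P[mm]
        q=Q[:,:2]@R(th); w=W[:,:2]@R(th)
        f=least_squares(lambda p:np.hypot(w[:,0]-p[0],W[:,2]-p[1])-.044,[q[:,0].mean(),zlo-.02],loss='soft_l1',f_scale=.002)
        yc=np.percentile(q[:,1],[2,98]); A=np.polyfit(w[:,0],w[:,1],1)
        T=np.polyfit(W[:,2],w[:,1],1)
        ctr=R(th)@np.array([f.x[0],yc.mean()])
        print('reel px',c[i].round(),st[i,4],'w %.4f'%np.ptp(yc),'ctr',ctr,'z %.4f'%f.x[1],'ytop %.4f'%np.percentile(Q[:,2],98),'yaw rel %.1f'%np.degrees(np.arctan(A[0])),'faces',yc)
if __name__=='__main__':
    reels('w3.pkl',2.65,(.3,.65,-.36,0),.07)
    d=load('w3.pkl');P=pts(d);I=d['pixels'].astype(int)
    x,y,z=np.moveaxis(P,-1,0)
    m=(z>-.005)&(z<.02)&(I.min(-1)>150)&(x>.4)&(x<.6)&(y<0)
    mr=np.zeros_like(m);mr[100:260,180:500]=1
    print('rack',cv2.minAreaRect(P[m&mr][:,:2].astype(np.float32)))
E
python3 m3.py
```

```text
reel px [218. 198.] 5418 w 0.0377 ctr [ 0.506  -0.2873] z 0.0564 ytop 0.1064 yaw rel -0.3 faces [-0.3293 -0.2916]
reel px [309. 198.] 3118 w 0.0219 ctr [ 0.5026 -0.2166] z 0.0564 ytop 0.1070 yaw rel 0.0 faces [-0.2506 -0.2287]
reel px [394. 199.] 3173 w 0.0142 ctr [ 0.4994 -0.149 ] z 0.0564 ytop 0.1069 yaw rel -0.0 faces [-0.179  -0.1648]
reel px [484. 198.] 6180 w 0.0300 ctr [ 0.496  -0.0783] z 0.0562 ytop 0.1063 yaw rel -0.5 faces [-0.1161 -0.0862]
rack ((0.5043092966079712, -0.1764177531003952), (0.12751644849777222, 0.300510436296463), 2.757321357727051)
```

Four candidates in the rack (wrist px): reel_32 (218,198), reel_16 (309,198), reel_8 (394,199), reel_24 (484,198), with measured widths 37.7 / 21.9 / 14.2 / 30.0 mm. They are all black and white. The red ones at (285,30) and (230,340) are decoys, and the enlarged crops above confirm this. I'll fetch reel_32 first.

Request:
send_rows([
  {"translation": [-0.025,0.003,0.01],"rot": [0,0,0],"grip": 0.06},
  {"translation": [-0.0245,0.003,0.01],"rot": [0,0,0],"grip": 0.06},
  {"translation": [0,0,0],"rot": [0,0,0],"grip": 0.06},
  {"translation": [0,0,0],"rot": [0,0,0],"grip": 0.06},
  {"translation": [0,0,0],"rot": [0,0,0],"grip": 0.06},
])

```text
t: 3.22
eef_pos: [0.507, -0.2841, 0.2211]
tool_rot: [-0.001, 0.689, 0.725, 0.0]
contact_force: [-0.4, -0.1, -0.1]
gripper_width: 0.704
```

```bash
python3 go.py .506 -.2873 .09 92.65
```

```text
t 3.22 pos [ 0.507  -0.2841  0.2211] yaw 92.87 | shift(mm, tool now) [ -3.3  -1.1 131.1] norm 131.2 rot [-0.02 -0.08  0.22] | shift if turned first [ -3.1  -1.1 131.1]
q [ 0.05  0.37  0.45  1.84 -0.2   0.98  2.21] F [-0.4 -0.1 -0.1] grip mm 60.2
```

Request:
send_rows([
  {"translation": [-0.003,-0.001,0.02],"rot": [0,0,0.2],"grip": 0.06},
  {"translation": [0,0,0.03],"rot": [0,0,0],"grip": 0.06},
  {"translation": [0,0,0.03],"rot": [0,0,0],"grip": 0.06},
  {"translation": [0,0,0.02],"rot": [0,0,0],"grip": 0.06},
  {"translation": [0,0,0],"rot": [0,0,0],"grip": 0.06},
])

```text
t: 3.63
eef_pos: [0.5041, -0.2855, 0.1178]
tool_rot: [-0.004, 0.69, 0.724, -0.001]
contact_force: [-1.1, 0.4, 0.4]
gripper_width: 0.7
```

```bash
python3 go.py .506 -.2873 .09 92.65
```

```text
t 3.63 pos [ 0.5041 -0.2855  0.1178] yaw 92.73 | shift(mm, tool now) [-2.   2.  27.7] norm 27.9 rot [-0.34 -0.24  0.08] | shift if turned first [-1.9  1.9 27.8]
q [ 0.1   0.51  0.4   1.92 -0.27  0.78  2.28] F [-1.1  0.4  0.4] grip mm 59.8
```

Request:
send_rows([
  {"translation": [-0.002,0.0015,0.014],"rot": [-0.2,0,0],"grip": 0.06},
  {"translation": [0,0,0.014],"rot": [0,0,0],"grip": 0.06},
  {"translation": [0,0,0],"rot": [0,0,0],"grip": 0.06},
  {"translation": [0,0,0],"rot": [0,0,0],"grip": 0.06},
  {"translation": [0,0,0],"rot": [0,0,0],"grip": 0.06},
])

```text
t: 4.05
eef_pos: [0.5085, -0.2908, 0.0949]
tool_rot: [0.002, 0.691, 0.723, 0.002]
contact_force: [0.4, -0.1, 0.1]
gripper_width: 0.699
```

```bash
python3 go.py .506 -.2873 .09 92.65;python3 - <<'E'
from h import *
d=read_camera('wrist');save(d,'w4.png')
E
```

```text
t 4.05 pos [ 0.5085 -0.2908  0.0949] yaw 92.61 | shift(mm, tool now) [ 3.7 -2.3  4.9] norm 6.5 rot [ 0.31  0.03 -0.04] | shift if turned first [ 3.7 -2.3  4.9]
q [ 0.12  0.54  0.38  1.92 -0.3   0.73  2.3 ] F [ 0.4 -0.1  0.1] grip mm 59.7
```

View pics/w4.png

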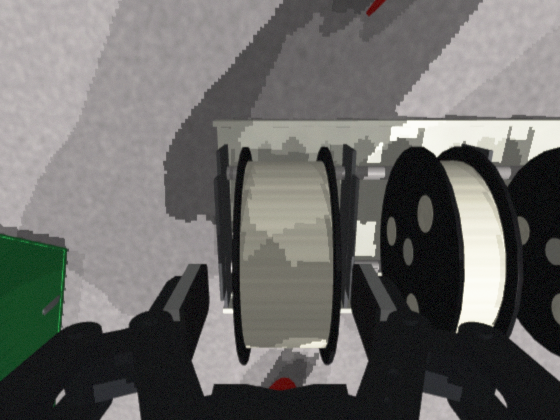

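Request:
send_rows([
  {"translation": [0,0,0.004],"rot": [0,0,0],"grip": 0.06},
  {"translation": [0,0,0],"rot": [0,0,0],"grip": 0.06},
  {"translation": [0,0,0],"rot": [0,0,0],"grip": 0.06},
  {"translation": [0,0,0],"rot": [0,0,0],"grip": 0.06},
  {"translation": [0,0,0],"rot": [0,0,0],"grip": 0.06},
])

```text
t: 4.52
eef_pos: [0.5075, -0.2912, 0.0894]
tool_rot: [0.001, 0.691, 0.723, 0.001]
contact_force: [-0.4, 0.8, 0.4]
gripper_width: 0.704
```

```bash
python3 go.py .506 -.2873 .09 92.65
```

```text
t 4.52 pos [ 0.5075 -0.2912  0.0894] yaw 92.55 | shift(mm, tool now) [ 3.9 -1.3 -0.6] norm 4.2 rot [ 0.2  0.  -0.1] | shift if turned first [ 3.9 -1.3 -0.6]
q [ 0.13  0.55  0.38  1.92 -0.3   0.72  2.3 ] F [-0.4  0.8  0.4] grip mm 60.1
```

Request:
send_rows([
  {"translation": [0.004,-0.0013,0],"rot": [0.2,0,0],"grip": 0.06},
  {"translation": [0,0,0],"rot": [0,0,0],"grip": 0.06},
  {"translation": [0,0,0],"rot": [0,0,0],"grip": 0.05},
  {"translation": [0,0,0],"rot": [0,0,0],"grip": 0.035},
  {"translation": [0,0,0],"rot": [0,0,0],"grip": 0.03},
])

```text
t: 4.93
eef_pos: [0.506, -0.2873, 0.0894]
tool_rot: [0.0, 0.691, 0.723, -0.0]
contact_force: [-0.2, -0.2, -0.1]
gripper_width: 0.443
```

Request:
send_rows([
  {"translation": [0,0,0],"rot": [0,0,0],"grip": 0.03},
  {"translation": [0,0,0],"rot": [0,0,0],"grip": 0.03},
  {"translation": [0,0,0],"rot": [0,0,0],"grip": 0.03},
  {"translation": [0,0,0],"rot": [0,0,0],"grip": 0.03},
  {"translation": [0,0,0],"rot": [0,0,0],"grip": 0.03},
])

```text
t: 5.35
eef_pos: [0.506, -0.2873, 0.0893]
tool_rot: [0.0, 0.691, 0.723, -0.0]
contact_force: [0.4, -1.1, 1.5]
gripper_width: 0.443
```

```bash
python3 go.py .506 -.2873 .09 92.65
```

```text
t 5.35 pos [ 0.506  -0.2873  0.0893] yaw 92.56 | shift(mm, tool now) [-0.  -0.  -0.7] norm 0.7 rot [ 0.    0.01 -0.09] | shift if turned first [-0.  -0.  -0.7]
q [ 0.12  0.55  0.38  1.93 -0.3   0.72  2.29] F [ 0.4 -1.1  1.5] grip mm 37.8
```

Request:
send_rows([
  {"translation": [0,0,-0.01],"rot": [0,0,0],"grip": 0.03},
  {"translation": [0,0,-0.035],"rot": [0,0,0],"grip": 0.03},
  {"translation": [0,0,-0.035],"rot": [0,0,0],"grip": 0.03},
  {"translation": [0,0,-0.035],"rot": [0,0,0],"grip": 0.03},
  {"translation": [0,0,-0.035],"rot": [0,0,0],"grip": 0.03},
])

```text
t: 5.77
eef_pos: [0.5054, -0.287, 0.2413]
tool_rot: [-0.0, 0.691, 0.723, -0.0]
contact_force: [0.9, -0.7, -2.0]
gripper_width: 0.446
```

```bash
python3 go.py .606 .289 .24 85.05
```

```text
t 5.77 pos [ 0.5054 -0.287   0.2413] yaw 92.54 | shift(mm, tool now) [571.  126.1   1.3] norm 584.8 rot [-0.04 -0.01  7.49] | shift if turned first [582.6  50.6   1.3]
q [ 0.04  0.35  0.47  1.82 -0.19  1.02  2.2 ] F [ 0.9 -0.7 -2. ] grip mm 38.1
```

Run:
```python
from meas import *
d=load('w1.pkl');P=pts(d);I=d['pixels'].astype(int)
x,y,z=np.moveaxis(P,-1,0);sat=I.max(-1)-I.min(-1)
ch=(z>.045)&(z<.072)&(sat<40)&(x>.5)&(y<.45)&(y>0); ch[340:]=0
k,l,st,c=cv2.connectedComponentsWithStats(ch.astype(np.uint8))
for i in range(1,k):
    if st[i,4]>40:
        Q=P[l==i];print(c[i].round(),st[i,4],Q.mean(0),'x',np.percentile(Q[:,0],[1,99]),np.degrees(np.arctan(np.polyfit(Q[:,0],Q[:,1],1)[0])))
# holes/rods: dump base z
```

```text
[ 75. 297.] 685 [0.5704 0.0512 0.0558] x [0.5383 0.6026] -4.745549031576556
[474. 287.] 833 [0.5419 0.4396 0.0591] x [0.5245 0.5707] -13.814984321857755
[136. 296.] 351 [0.567  0.1116 0.0559] x [0.5435 0.5896] -4.47825065152716
[147. 294.] 271 [0.564  0.1222 0.0557] x [0.5442 0.5833] -4.171542432662602
[210. 287.] 46 [0.557  0.1829 0.0511] x [0.5493 0.5703] -2.61725862796445
[218. 311.] 227 [0.5794 0.192  0.0582] x [0.5506 0.6151] -4.445275709904002
[278. 314.] 170 [0.5799 0.2513 0.0586] x [0.5553 0.6134] -5.610407101418581
[288. 316.] 194 [0.5815 0.262  0.0579] x [0.5565 0.6104] -5.485327719375612
[347. 322.] 261 [0.5869 0.3214 0.0563] x [0.5621 0.6114] -5.111747440531899
[206. 328.] 110 [0.5986 0.1794 0.058 ] x [0.5837 0.6164] -4.756315389076726
```

Request:
send_rows([
  {"translation": [0,0,0],"rot": [0,0,3.75],"grip": 0.03},
  {"translation": [0.015,0.001,0],"rot": [0,0,3.75],"grip": 0.03},
  {"translation": [0.0364,0.0031,0],"rot": [0,0,0],"grip": 0.03},
  {"translation": [0.0364,0.0031,0],"rot": [0,0,0],"grip": 0.03},
  {"translation": [0.0364,0.0031,0],"rot": [0,0,0],"grip": 0.03},
])

```text
t: 6.18
eef_pos: [0.5256, -0.1631, 0.2399]
tool_rot: [0.0, 0.737, 0.675, 0.0]
contact_force: [0.6, 0.2, -1.7]
gripper_width: 0.444
```

Request:
send_rows([
  {"translation": [0.0364,0.0031,0],"rot": [0,0,0],"grip": 0.03},
  {"translation": [0.0364,0.0031,0],"rot": [0,0,0],"grip": 0.03},
  {"translation": [0.0364,0.0031,0],"rot": [0,0,0],"grip": 0.03},
  {"translation": [0.0364,0.0031,0],"rot": [0,0,0],"grip": 0.03},
  {"translation": [0.0364,0.0031,0],"rot": [0,0,0],"grip": 0.03},
])

```text
t: 6.6
eef_pos: [0.5567, 0.0176, 0.2399]
tool_rot: [-0.0, 0.737, 0.676, 0.0]
contact_force: [0.7, -0.1, -0.6]
gripper_width: 0.445
```

Request:
send_rows([
  {"translation": [0.0364,0.0031,0],"rot": [0,0,0],"grip": 0.03},
  {"translation": [0.0364,0.0031,0],"rot": [0,0,0],"grip": 0.03},
  {"translation": [0.03,0.0025,0],"rot": [0,0,0],"grip": 0.03},
  {"translation": [0,0,0],"rot": [0,0,0],"grip": 0.03},
  {"translation": [0,0,0],"rot": [0,0,0],"grip": 0.03},
])

```text
t: 7.02
eef_pos: [0.5742, 0.12, 0.2394]
tool_rot: [-0.0, 0.735, 0.678, -0.0]
contact_force: [-0.6, -0.5, -1.4]
gripper_width: 0.44
```

```bash
python3 go.py .606 .289 .24 85.05
python3 - <<'E'
from h import *
import pickle
for c in ('scene','top','wrist'):
    d=read_camera(c);save(d,'b_%s.png'%c);pickle.dump(d,open('b_%s.pkl'%c,'wb'))
E
```

```text
t 7.02 pos [0.5742 0.12   0.2394] yaw 85.33 | shift(mm, tool now) [171.   17.9  -0.6] norm 171.9 rot [-0.03 -0.01  0.28] | shift if turned first [171.1  17.1  -0.6]
q [-0.58  0.35  0.35  1.8  -0.14  1.01  1.31] F [-0.6 -0.5 -1.4] grip mm 37.6
```

View pics/b_wrist.png

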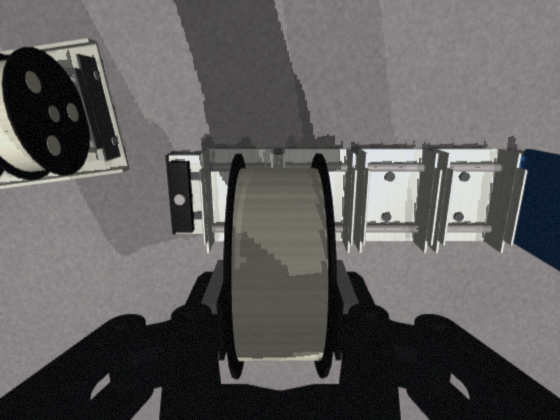

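View pics/b_scene.png

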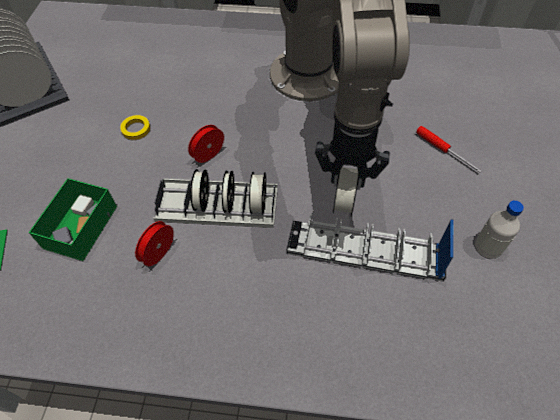

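```bash
cat > crad.py <<'E'
from meas import *
import sys
d=load(sys.argv[1]);P=pts(d);I=d['pixels'].astype(int)
x,y,z=np.moveaxis(P,-1,0);sat=I.max(-1)-I.min(-1)
ch=(z>.045)&(z<.072)&(sat<40)&(x>.5)&(y<.45)&(y>0)
k,l,st,c=cv2.connectedComponentsWithStats(ch.astype(np.uint8))
for i in range(1,k):
    if st[i,4]>80:
        Q=P[l==i];s,b=np.polyfit(Q[:,0],Q[:,1],1);xe=np.percentile(Q[:,0],[1,99]);xm=xe.mean()
        print('cheek',c[i].round(),st[i,4],'mid',xm,s*xm+b,'x',xe,np.degrees(np.arctan(s)),'ztop',np.percentile(Q[:,2],97))
E
python3 crad.py b_wrist.pkl
python3 - <<'E'
from meas import *
d=load('b_wrist.pkl');P=pts(d);I=d['pixels'].astype(int)
# column profiles through cradle 2 & 1
for u in (405,480): 
    for v in range(140,250,3): print(u,v,P[v,u].round(4),I[v,u])
E
```

```text
cheek [204. 203.] 639 mid 0.5835411222302338 0.04981617650819912 x [0.539 0.628] -4.855409802001854 ztop 0.06622545849368659
cheek [351. 203.] 610 mid 0.5949797597214963 0.17831076620825007 x [0.5503 0.6396] -4.974137001236821 ztop 0.06598732719035769
cheek [364. 204.] 677 mid 0.5962688771848481 0.189284589371533 x [0.5517 0.6409] -4.972852066228794 ztop 0.06602674913057852
cheek [438. 203.] 2153 mid 0.6015265856997385 0.2545527555057781 x [0.5571 0.646 ] -4.781536369190132 ztop 0.065967690792712
cheek [511. 203.] 1475 mid 0.6072852362287655 0.31953930330637076 x [0.5632 0.6514] -4.986702026705837 ztop 0.06581357167249462
cheek [543. 204.] 2130 mid 0.6093092068342345 0.34505479737462624 x [0.5644 0.6542] -5.01297133292273 ztop 0.07099025470310266
405 140 [0.549  0.2438 0.0006] [131 127 127]
405 143 [0.5519 0.2437 0.001 ] [92 89 89]
405 146 [0.5549 0.2438 0.0006] [65 62 63]
405 149 [0.5545 0.2366 0.0226] [177 181 185]
405 152 [0.5572 0.2364 0.0233] [224 227 232]
405 155 [0.56   0.2365 0.0231] [224 227 232]
405 158 [0.5627 0.2362 0.0242] [223 226 231]
405 161 [0.5657 0.2366 0.0231] [19
[... 2274 characters left out ...]
1   0.0232] [197 198 188]
480 206 [0.6166 0.3104 0.0229] [195 196 188]
480 209 [0.6196 0.3106 0.023 ] [197 199 191]
480 212 [0.6228 0.3109 0.0227] [197 197 188]
480 215 [0.6254 0.3103 0.0243] [198 197 189]
480 218 [0.6285 0.3105 0.0243] [192 194 184]
480 221 [0.6321 0.3113 0.0232] [174 173 165]
480 224 [0.6352 0.3115 0.0233] [82 78 77]
480 227 [0.6344 0.3062 0.0333] [153 150 148]
480 230 [0.6372 0.306  0.0341] [164 160 159]
480 233 [0.6444 0.3116 0.0243] [194 192 186]
480 236 [0.6481 0.3125 0.0232] [195 196 188]
480 239 [0.6513 0.3126 0.0233] [194 197 187]
480 242 [0.6643 0.3248 0.0017] [142 138 136]
480 245 [0.6679 0.3252 0.0014] [141 135 136]
480 248 [ 0.6721  0.3263 -0.    ] [139 135 133]
```

```bash
python3 go.py .6046 .2898 .23 85.05
```

```text
t 7.17 pos [0.5744 0.1158 0.2395] yaw 84.94 | shift(mm, tool now) [176.   14.8   9.3] norm 176.9 rot [-0.01  0.04 -0.11] | shift if turned first [176.   15.1   9.5]
q [-0.58  0.35  0.35  1.8  -0.14  1.01  1.31] F [-0.8 -0.5 -0.2] grip mm 38.0
```

Request:
send_rows([
  {"translation": [0.035,0.003,0.002],"rot": [0,0,0],"grip": 0.03},
  {"translation": [0.035,0.003,0.002],"rot": [0,0,0],"grip": 0.03},
  {"translation": [0.035,0.003,0.002],"rot": [0,0,0],"grip": 0.03},
  {"translation": [0.035,0.003,0.002],"rot": [0,0,0],"grip": 0.03},
  {"translation": [0.035,0.003,0.002],"rot": [0,0,0],"grip": 0.03},
])

```text
t: 7.58
eef_pos: [0.6052, 0.29, 0.2296]
tool_rot: [0.0, 0.738, 0.675, -0.0]
contact_force: [1.1, 0.3, -1.0]
gripper_width: 0.44
```

Request:
send_rows([
  {"translation": [0,0,0],"rot": [0,0,0],"grip": 0.03},
  {"translation": [0,0,0],"rot": [0,0,0],"grip": 0.03},
  {"translation": [0,0,0],"rot": [0,0,0],"grip": 0.03},
  {"translation": [0,0,0],"rot": [0,0,0],"grip": 0.03},
  {"translation": [0,0,0],"rot": [0,0,0],"grip": 0.03},
])

```text
t: 8.0
eef_pos: [0.6051, 0.2881, 0.2297]
tool_rot: [0.0, 0.738, 0.675, -0.0]
contact_force: [0.9, -0.2, -1.0]
gripper_width: 0.445
```

```bash
python3 go.py .6046 .2898 .1093 85.05
python3 - <<'E'
from h import *
import pickle
d=read_camera('wrist');save(d,'c_w.png');pickle.dump(d,open('c_w.pkl','wb'))
E
python3 crad.py c_w.pkl; python3 go.py .6046 .2898 .1093 85.05
```

```text
t 8.00 pos [0.6051 0.2881 0.2297] yaw 84.88 | shift(mm, tool now) [  1.7  -0.7 120.4] norm 120.4 rot [ 0.02  0.03 -0.17] | shift if turned first [  1.6  -0.7 120.4]
q [-0.75  0.5   0.3   1.6  -0.16  1.07  1.08] F [ 0.9 -0.2 -1. ] grip mm 38.0
cheek [464. 106.] 1099 mid 0.5511298718516253 0.4391618082766399 x [0.5249 0.5774] -2.519706110155161 ztop 0.07121409464933055
cheek [150. 189.] 1023 mid 0.595038930638732 0.17976032490299956 x [0.5506 0.6394] -4.910933529535656 ztop 0.06606143079658156
cheek [163. 189.] 934 mid 0.5957495776557561 0.19078781664331027 x [0.5515 0.64  ] -4.892764455096337 ztop 0.06610057578590121
cheek [232. 149.] 108 mid 0.5674821549447548 0.2530595840545915 x [0.5557 0.5793] -5.269333806489531 ztop 0.06604170988732233
cheek [245. 151.] 126 mid 0.5697296344711286 0.26393272766315035 x [0.5568 0.5827] -2.951926317215166 ztop 0.0657565576939616
cheek [347. 187.] 643 mid 0.6087707920084753 0.3451223996961756 x [0.5642 0.6533] -5.197717220785063 ztop 0.07131731788436642
cheek [ 73. 188.] 2630 mid 0.5895723436980929 0.11535478124792527 x [0.5452 0.634 ] -4.372512267121978 ztop 0.06589901456707045
cheek [  6. 211.] 666 mid 0.5980688983203358 0.048918900890212336 x [0.5667 0.6295] -5.228580033937713 ztop 0.05996318999280618
t 8.05 pos [0.605  0.2886 0.2297] yaw 84.91 | shift(mm, tool now) [  1.2  -0.5 120.4] norm 120.4 rot [ 0.02  0.01 -0.14] | shift if turned first [  1.2  -0.5 120.4]
q [-0.75  0.5   0.3   1.6  -0.16  1.07  1.08] F [-0.4  0.5 -0. ] grip mm 37.9
```

View pics/c_w.png

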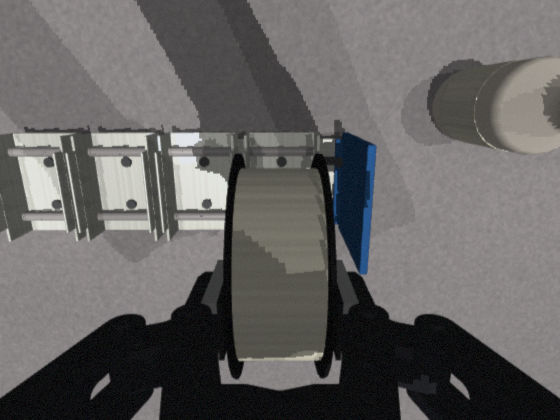

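Request:
send_rows([
  {"translation": [0.001,-0.0005,0.025],"rot": [0,0,0],"grip": 0.03},
  {"translation": [0,0,0.03],"rot": [0,0,0],"grip": 0.03},
  {"translation": [0,0,0.03],"rot": [0,0,0],"grip": 0.03},
  {"translation": [0,0,0.02],"rot": [0,0,0],"grip": 0.03},
  {"translation": [0,0,0],"rot": [0,0,0],"grip": 0.03},
])

```text
t: 8.47
eef_pos: [0.6013, 0.2894, 0.1197]
tool_rot: [-0.001, 0.737, 0.676, -0.004]
contact_force: [-0.4, -0.5, -1.5]
gripper_width: 0.444
```

Request:
send_rows([
  {"translation": [0,0,0],"rot": [0,0,0],"grip": 0.03},
  {"translation": [0,0,0],"rot": [0,0,0],"grip": 0.03},
  {"translation": [0,0,0],"rot": [0,0,0],"grip": 0.03},
  {"translation": [0,0,0],"rot": [0,0,0],"grip": 0.03},
  {"translation": [0,0,0],"rot": [0,0,0],"grip": 0.03},
])

```text
t: 8.88
eef_pos: [0.6049, 0.2919, 0.1257]
tool_rot: [0.0, 0.737, 0.676, 0.001]
contact_force: [0.2, -0.5, -0.6]
gripper_width: 0.44
```

```bash
python3 go.py .6046 .2898 .1093 85.05
```

```text
t 8.88 pos [0.6049 0.2919 0.1257] yaw 85.06 | shift(mm, tool now) [-2.2 -0.1 16.4] norm 16.6 rot [ 0.1  -0.08  0.01] | shift if turned first [-2.1 -0.1 16.4]
q [-0.73  0.61  0.27  1.68 -0.2   0.88  1.11] F [ 0.2 -0.5 -0.6] grip mm 37.6
```

Request:
send_rows([
  {"translation": [-0.002,0,0.004],"rot": [0.1,0,0],"grip": 0.03},
  {"translation": [0,0,0.004],"rot": [0,0,0],"grip": 0.03},
  {"translation": [0,0,0.003],"rot": [0,0,0],"grip": 0.03},
  {"translation": [0,0,0.002],"rot": [0,0,0],"grip": 0.03},
  {"translation": [0,0,0],"rot": [0,0,0],"grip": 0.03},
])

```text
t: 9.3
eef_pos: [0.6038, 0.2895, 0.1106]
tool_rot: [-0.001, 0.737, 0.676, -0.001]
contact_force: [1.0, 0.7, -1.1]
gripper_width: 0.443
```

Request:
send_rows([
  {"translation": [0,0,0.001],"rot": [0,0,0],"grip": 0.03},
  {"translation": [0,0,0],"rot": [0,0,0],"grip": 0.03},
  {"translation": [0,0,0],"rot": [0,0,0],"grip": 0.03},
  {"translation": [0,0,0],"rot": [0,0,0],"grip": 0.03},
  {"translation": [0,0,0],"rot": [0,0,0],"grip": 0.03},
])

```text
t: 9.72
eef_pos: [0.6041, 0.2896, 0.1104]
tool_rot: [-0.001, 0.737, 0.676, -0.0]
contact_force: [0.6, -1.0, -0.8]
gripper_width: 0.446
```

```bash
python3 go.py .6046 .2898 .1093 85.05
```

```text
t 9.72 pos [0.6041 0.2896 0.1104] yaw 85.06 | shift(mm, tool now) [0.2 0.5 1.1] norm 1.2 rot [-0.09 -0.01  0.01] | shift if turned first [0.2 0.5 1.1]
q [-0.72  0.63  0.26  1.69 -0.21  0.85  1.11] F [ 0.6 -1.  -0.8] grip mm 38.1
```

Request:
send_rows([
  {"translation": [0,0.0005,0.001],"rot": [0,0,0],"grip": 0.03},
  {"translation": [0,0,0],"rot": [0,0,0],"grip": 0.03},
  {"translation": [0,0,0],"rot": [0,0,0],"grip": 0.03},
  {"translation": [0,0,0],"rot": [0,0,0],"grip": 0.03},
  {"translation": [0,0,0],"rot": [0,0,0],"grip": 0.03},
])

```text
t: 10.13
eef_pos: [0.6049, 0.2897, 0.1096]
tool_rot: [-0.0, 0.737, 0.676, -0.0]
contact_force: [1.3, 0.4, 0.8]
gripper_width: 0.442
```

Request:
send_rows([
  {"translation": [0,0,0.001],"rot": [0,0,0],"grip": 0.03},
  {"translation": [0,0,0],"rot": [0,0,0],"grip": 0.03},
  {"translation": [0,0,0],"rot": [0,0,0],"grip": 0.03},
  {"translation": [0,0,0],"rot": [0,0,0],"grip": 0.03},
  {"translation": [0,0,0],"rot": [0,0,0],"grip": 0.03},
])

```text
t: 10.55
eef_pos: [0.6051, 0.2897, 0.1092]
tool_rot: [-0.0, 0.737, 0.676, 0.0]
contact_force: [0.2, -0.7, 6.0]
gripper_width: 0.441
```

Request:
send_rows([
  {"translation": [0,0,0],"rot": [0,0,0],"grip": 0.042},
  {"translation": [0,0,0],"rot": [0,0,0],"grip": 0.048},
  {"translation": [0,0,0],"rot": [0,0,0],"grip": 0.054},
  {"translation": [0,0,0],"rot": [0,0,0],"grip": 0.054},
  {"translation": [0,0,-0.01],"rot": [0,0,0],"grip": 0.054},
])

```text
t: 10.97
eef_pos: [0.6029, 0.289, 0.1164]
tool_rot: [-0.001, 0.737, 0.676, -0.003]
contact_force: [-0.3, 0.1, -1.7]
gripper_width: 0.633
```

Request:
send_rows([
  {"translation": [0,0,-0.03],"rot": [0,0,0],"grip": 0.054},
  {"translation": [0,0,-0.035],"rot": [0,0,0],"grip": 0.054},
  {"translation": [0,0,-0.035],"rot": [0,0,0],"grip": 0.054},
  {"translation": [0,0,-0.02],"rot": [0,0,0],"grip": 0.054},
  {"translation": [0,0,0],"rot": [0,0,0],"grip": 0.054},
])

```text
t: 11.38
eef_pos: [0.6075, 0.2904, 0.245]
tool_rot: [0.0, 0.737, 0.676, 0.004]
contact_force: [0.3, -0.3, 0.6]
gripper_width: 0.633
```

```bash
cat > look.py <<'E'
import sys
from h import *
import pickle
for c in sys.argv[2:]:
    d=read_camera(c);save(d,sys.argv[1]+'_%s.png'%c);pickle.dump(d,open(sys.argv[1]+'_%s.pkl'%c,'wb'))
E
python3 look.py d wrist
python3 -c "
from m3 import *
reels('d_wrist.pkl',-4.95,(.5,.7,.03,.33),.09)"
python3 go.py .496 -.078 .24 92.65
```

```text
reel px [276. 190.] 5644 w 0.0369 ctr [0.605  0.2895] z 0.0763 ytop 0.1265 yaw rel -0.0 faces [0.3221 0.3591]
t 11.43 pos [0.6062 0.29   0.2421] yaw 85.05 | shift(mm, tool now) [-376.2  -78.1    0.5] norm 384.2 rot [ 0.19 -0.2  -7.6 ] | shift if turned first [-362.6 -127.1    2.1]
q [-0.75  0.49  0.31  1.59 -0.16  1.09  1.08] F [ 0.5  0.  -0.7] grip mm 53.9
```

View pics/d_wrist.png

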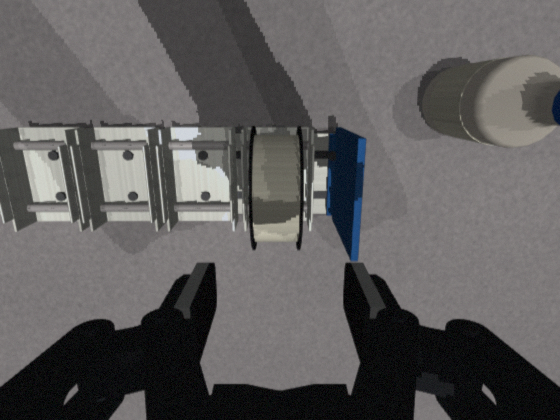

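Request:
send_rows([
  {"translation": [0,0,0],"rot": [0,0,-3.8],"grip": 0.054},
  {"translation": [0,0,0],"rot": [0,0,-3.8],"grip": 0.054},
  {"translation": [-0.035,-0.0123,0],"rot": [0,0,0],"grip": 0.054},
  {"translation": [-0.035,-0.0123,0],"rot": [0,0,0],"grip": 0.054},
  {"translation": [-0.035,-0.0123,0],"rot": [0,0,0],"grip": 0.054},
])

```text
t: 11.85
eef_pos: [0.5713, 0.1818, 0.237]
tool_rot: [-0.001, 0.69, 0.724, -0.002]
contact_force: [0.6, -1.2, 0.3]
gripper_width: 0.636
```

Request:
send_rows([
  {"translation": [-0.035,-0.0123,0],"rot": [0,0,0],"grip": 0.054},
  {"translation": [-0.035,-0.0123,0],"rot": [0,0,0],"grip": 0.054},
  {"translation": [-0.035,-0.0123,0],"rot": [0,0,0],"grip": 0.054},
  {"translation": [-0.035,-0.0123,0],"rot": [0,0,0],"grip": 0.054},
  {"translation": [-0.035,-0.0123,0],"rot": [0,0,0],"grip": 0.054},
])

```text
t: 12.27
eef_pos: [0.5178, 0.0036, 0.2376]
tool_rot: [-0.001, 0.69, 0.723, -0.001]
contact_force: [0.6, 0.2, 1.0]
gripper_width: 0.634
```

Request:
send_rows([
  {"translation": [-0.035,-0.0123,0],"rot": [0,0,0],"grip": 0.054},
  {"translation": [-0.035,-0.0123,0],"rot": [0,0,0],"grip": 0.054},
  {"translation": [0,0,0],"rot": [0,0,0],"grip": 0.054},
  {"translation": [0,0,0],"rot": [0,0,0],"grip": 0.054},
  {"translation": [0,0,0],"rot": [0,0,0],"grip": 0.054},
])

```text
t: 12.68
eef_pos: [0.4978, -0.0653, 0.2379]
tool_rot: [-0.001, 0.69, 0.723, -0.001]
contact_force: [0.1, 0.6, -0.3]
gripper_width: 0.633
```

```bash
python3 go.py .496 -.0783 .09 92.65
```

```text
t 12.68 pos [ 0.4978 -0.0653  0.2379] yaw 92.66 | shift(mm, tool now) [-13.   -2.  147.9] norm 148.5 rot [-0.16 -0.04  0.01] | shift if turned first [-12.9  -2.4 147.9]
q [-0.34  0.21  0.41  1.99 -0.1   0.96  1.73] F [ 0.1  0.6 -0.3] grip mm 54.0
```

Reel_24 (width 30 mm, at the +y end of the rack) is next. I'll correct sideways and go down.

Request:
send_rows([
  {"translation": [-0.0065,-0.001,0.01],"rot": [-0.16,0,0],"grip": 0.054},
  {"translation": [-0.0065,-0.001,0.02],"rot": [0,0,0],"grip": 0.054},
  {"translation": [0,0,0.02],"rot": [0,0,0],"grip": 0.054},
  {"translation": [0,0,0.02],"rot": [0,0,0],"grip": 0.054},
  {"translation": [0,0,0.01],"rot": [0,0,0],"grip": 0.054},
])

```text
t: 13.1
eef_pos: [0.4959, -0.0769, 0.156]
tool_rot: [-0.001, 0.689, 0.724, -0.001]
contact_force: [-0.6, 0.3, -0.9]
gripper_width: 0.635
```

Request:
send_rows([
  {"translation": [0,0,0.02],"rot": [0,0,0],"grip": 0.054},
  {"translation": [0,0,0],"rot": [0,0,0],"grip": 0.054},
  {"translation": [0,0,0],"rot": [0,0,0],"grip": 0.054},
  {"translation": [0,0,0],"rot": [0,0,0],"grip": 0.054},
  {"translation": [0,0,0],"rot": [0,0,0],"grip": 0.054},
])

```text
t: 13.52
eef_pos: [0.4977, -0.0786, 0.1395]
tool_rot: [0.001, 0.69, 0.724, 0.001]
contact_force: [-0.0, -0.1, 0.0]
gripper_width: 0.628
```

```bash
python3 go.py .496 -.0783 .09 92.65
```

```text
t 13.52 pos [ 0.4977 -0.0786  0.1395] yaw 92.70 | shift(mm, tool now) [ 0.4 -1.8 49.5] norm 49.5 rot [ 0.17 -0.02  0.05] | shift if turned first [ 0.4 -1.7 49.5]
q [-0.28  0.35  0.38  2.08 -0.19  0.73  1.84] F [-0.  -0.1  0. ] grip mm 53.6
```

Request:
send_rows([
  {"translation": [0,-0.0017,0.015],"rot": [0.1,0,0],"grip": 0.054},
  {"translation": [0,0,0.015],"rot": [0,0,0],"grip": 0.054},
  {"translation": [0,0,0.01],"rot": [0,0,0],"grip": 0.054},
  {"translation": [0,0,0.0085],"rot": [0,0,0],"grip": 0.054},
  {"translation": [0,0,0],"rot": [0,0,0],"grip": 0.054},
])

```text
t: 13.93
eef_pos: [0.4945, -0.0788, 0.089]
tool_rot: [-0.001, 0.69, 0.723, -0.001]
contact_force: [-0.3, -0.3, -0.4]
gripper_width: 0.629
```

Request:
send_rows([
  {"translation": [0,0,0],"rot": [0,0,0],"grip": 0.054},
  {"translation": [0,0,0],"rot": [0,0,0],"grip": 0.054},
  {"translation": [0,0,0],"rot": [0,0,0],"grip": 0.054},
  {"translation": [0,0,0],"rot": [0,0,0],"grip": 0.054},
  {"translation": [0,0,0],"rot": [0,0,0],"grip": 0.054},
])

```text
t: 14.35
eef_pos: [0.4954, -0.0789, 0.0903]
tool_rot: [-0.0, 0.69, 0.723, 0.0]
contact_force: [0.3, -0.2, 0.2]
gripper_width: 0.629
```

```bash
python3 go.py .496 -.0783 .09 92.65
```

```text
t 14.35 pos [ 0.4954 -0.0789  0.0903] yaw 92.67 | shift(mm, tool now) [0.6 0.6 0.3] norm 0.9 rot [ 0.01 -0.02  0.02] | shift if turned first [0.6 0.6 0.3]
q [-0.24  0.44  0.34  2.11 -0.24  0.63  1.88] F [ 0.3 -0.2  0.2] grip mm 53.7
```

Request:
send_rows([
  {"translation": [0.0006,0.0006,0],"rot": [0,0,0],"grip": 0.045},
  {"translation": [0,0,0],"rot": [0,0,0],"grip": 0.036},
  {"translation": [0,0,0],"rot": [0,0,0],"grip": 0.025},
  {"translation": [0,0,0],"rot": [0,0,0],"grip": 0.022},
  {"translation": [0,0,0],"rot": [0,0,0],"grip": 0.022},
])

```text
t: 14.77
eef_pos: [0.4958, -0.0782, 0.0901]
tool_rot: [-0.0, 0.69, 0.723, 0.0]
contact_force: [0.6, 0.1, 2.3]
gripper_width: 0.349
```

Request:
send_rows([
  {"translation": [0,0,0],"rot": [0,0,0],"grip": 0.022},
  {"translation": [0,0,0],"rot": [0,0,0],"grip": 0.022},
  {"translation": [0,0,0],"rot": [0,0,0],"grip": 0.022},
  {"translation": [0,0,-0.01],"rot": [0,0,0],"grip": 0.022},
  {"translation": [0,0,-0.03],"rot": [0,0,0],"grip": 0.022},
])

```text
t: 15.18
eef_pos: [0.4926, -0.0782, 0.1275]
tool_rot: [-0.003, 0.69, 0.723, -0.003]
contact_force: [0.4, 0.1, -1.2]
gripper_width: 0.346
```

Request:
send_rows([
  {"translation": [0,0,-0.035],"rot": [0,0,0],"grip": 0.022},
  {"translation": [0,0,-0.035],"rot": [0,0,0],"grip": 0.022},
  {"translation": [0,0,-0.035],"rot": [0,0,0],"grip": 0.022},
  {"translation": [0,0,0],"rot": [0,0,3.8],"grip": 0.022},
  {"translation": [0,0,0],"rot": [0,0,3.8],"grip": 0.022},
])

```text
t: 15.6
eef_pos: [0.4968, -0.0788, 0.2377]
tool_rot: [0.001, 0.738, 0.675, 0.002]
contact_force: [-0.5, 0.3, -2.3]
gripper_width: 0.351
```

```bash
python3 go.py .5983 .2193 .235 85.05
```

```text
t 15.60 pos [ 0.4968 -0.0788  0.2377] yaw 84.86 | shift(mm, tool now) [306.   74.4   3.4] norm 314.9 rot [ 0.23 -0.06 -0.19] | shift if turned first [305.7  75.4   2.7]
q [-0.35  0.21  0.45  2.   -0.11  0.95  1.63] F [-0.5  0.3 -2.3] grip mm 29.9
```

Request:
send_rows([
  {"translation": [0.034,0.0083,0],"rot": [0,0,0],"grip": 0.022},
  {"translation": [0.034,0.0083,0],"rot": [0,0,0],"grip": 0.022},
  {"translation": [0.034,0.0083,0],"rot": [0,0,0],"grip": 0.022},
  {"translation": [0.034,0.0083,0],"rot": [0,0,0],"grip": 0.022},
  {"translation": [0.034,0.0083,0],"rot": [0,0,0],"grip": 0.022},
])

```text
t: 16.02
eef_pos: [0.5516, 0.0886, 0.2352]
tool_rot: [-0.0, 0.737, 0.676, -0.0]
contact_force: [0.8, 0.1, -2.4]
gripper_width: 0.345
```

Request:
send_rows([
  {"translation": [0.034,0.0083,0],"rot": [0,0,0],"grip": 0.022},
  {"translation": [0.034,0.0083,0],"rot": [0,0,0],"grip": 0.022},
  {"translation": [0.034,0.0083,0],"rot": [0,0,0],"grip": 0.022},
  {"translation": [0.034,0.0083,0],"rot": [0,0,0],"grip": 0.022},
  {"translation": [0,0,0],"rot": [0,0,0],"grip": 0.022},
])

```text
t: 16.43
eef_pos: [0.5964, 0.2292, 0.2346]
tool_rot: [-0.002, 0.734, 0.679, 0.001]
contact_force: [-0.3, 2.0, -1.6]
gripper_width: 0.354
```

Request:
send_rows([
  {"translation": [0,0,0],"rot": [0,0,0],"grip": 0.022},
  {"translation": [0,0,0],"rot": [0,0,0],"grip": 0.022},
  {"translation": [0,0,0],"rot": [0,0,0],"grip": 0.022},
  {"translation": [0,0,0],"rot": [0,0,0],"grip": 0.022},
  {"translation": [0,0,0],"rot": [0,0,0],"grip": 0.022},
])

```text
t: 16.85
eef_pos: [0.5965, 0.2187, 0.2352]
tool_rot: [-0.0, 0.738, 0.675, -0.0]
contact_force: [-0.2, 0.4, -1.8]
gripper_width: 0.35
```

```bash
python3 go.py .5983 .2193 .1093 85.05; python3 look.py e wrist
```

```text
t 16.85 pos [0.5965 0.2187 0.2352] yaw 84.96 | shift(mm, tool now) [  0.8   1.8 125.9] norm 125.9 rot [-0.03  0.   -0.09] | shift if turned first [  0.8   1.7 125.9]
q [-0.69  0.44  0.32  1.69 -0.15  1.05  1.17] F [-0.2  0.4 -1.8] grip mm 29.9
```

View pics/e_wrist.png

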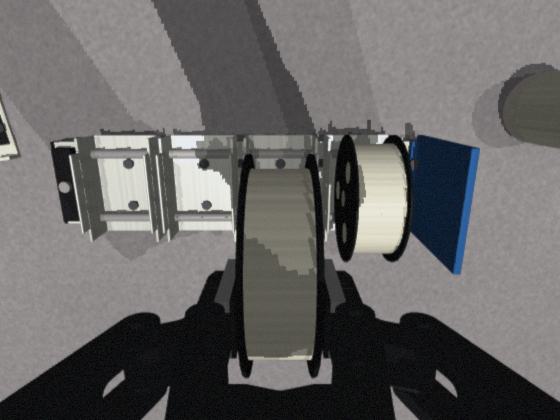

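Request:
send_rows([
  {"translation": [0.0008,0.0017,0.02],"rot": [0,0,0],"grip": 0.022},
  {"translation": [0,0,0.03],"rot": [0,0,0],"grip": 0.022},
  {"translation": [0,0,0.03],"rot": [0,0,0],"grip": 0.022},
  {"translation": [0,0,0.02],"rot": [0,0,0],"grip": 0.022},
  {"translation": [0,0,0.006],"rot": [0,0,0],"grip": 0.022},
])

```text
t: 17.32
eef_pos: [0.5959, 0.2196, 0.1254]
tool_rot: [-0.001, 0.737, 0.676, -0.003]
contact_force: [-0.1, 0.4, -1.5]
gripper_width: 0.348
```

Request:
send_rows([
  {"translation": [0,0,0],"rot": [0,0,0],"grip": 0.022},
  {"translation": [0,0,0],"rot": [0,0,0],"grip": 0.022},
  {"translation": [0,0,0],"rot": [0,0,0],"grip": 0.022},
  {"translation": [0,0,0],"rot": [0,0,0],"grip": 0.022},
  {"translation": [0,0,0],"rot": [0,0,0],"grip": 0.022},
])

```text
t: 17.73
eef_pos: [0.599, 0.2211, 0.1304]
tool_rot: [-0.0, 0.737, 0.676, 0.001]
contact_force: [0.0, 0.3, -1.0]
gripper_width: 0.352
```

```bash
python3 go.py .5983 .2193 .1098 85.05
```

```text
t 17.73 pos [0.599  0.2211 0.1304] yaw 85.06 | shift(mm, tool now) [-1.9 -0.6 20.6] norm 20.6 rot [ 0.08 -0.08  0.01] | shift if turned first [-1.8 -0.5 20.6]
q [-0.66  0.56  0.29  1.76 -0.2   0.85  1.2 ] F [ 0.   0.3 -1. ] grip mm 30.1
```

Request:
send_rows([
  {"translation": [-0.0018,-0.0005,0.005],"rot": [0.1,0,0],"grip": 0.022},
  {"translation": [0,0,0.006],"rot": [0,0,0],"grip": 0.022},
  {"translation": [0,0,0.004],"rot": [0,0,0],"grip": 0.022},
  {"translation": [0,0,0.003],"rot": [0,0,0],"grip": 0.022},
  {"translation": [0,0,0.001],"rot": [0,0,0],"grip": 0.022},
])

```text
t: 18.15
eef_pos: [0.5987, 0.219, 0.11]
tool_rot: [-0.0, 0.737, 0.676, 0.0]
contact_force: [1.7, -0.2, 4.0]
gripper_width: 0.35
```

Request:
send_rows([
  {"translation": [0,0,0],"rot": [0,0,0],"grip": 0.022},
  {"translation": [0,0,0],"rot": [0,0,0],"grip": 0.022},
  {"translation": [0,0,0],"rot": [0,0,0],"grip": 0.022},
  {"translation": [0,0,0],"rot": [0,0,0],"grip": 0.022},
  {"translation": [0,0,0],"rot": [0,0,0],"grip": 0.022},
])

```text
t: 18.57
eef_pos: [0.5982, 0.219, 0.1103]
tool_rot: [-0.001, 0.737, 0.676, -0.0]
contact_force: [4.1, -0.5, 0.2]
gripper_width: 0.351
```

```bash
python3 go.py .5983 .2193 .1098 85.05
```

```text
t 18.57 pos [0.5982 0.219  0.1103] yaw 85.06 | shift(mm, tool now) [0.3 0.  0.5] norm 0.6 rot [-0.05 -0.03  0.01] | shift if turned first [0.3 0.  0.5]
q [-0.65  0.58  0.28  1.78 -0.21  0.81  1.21] F [ 4.1 -0.5  0.2] grip mm 30.0
```

Request:
send_rows([
  {"translation": [0,0.0007,0.0008],"rot": [0,0,0],"grip": 0.022},
  {"translation": [0,0,0],"rot": [0,0,0],"grip": 0.022},
  {"translation": [0,0,0],"rot": [0,0,0],"grip": 0.022},
  {"translation": [0,0,0],"rot": [0,0,0],"grip": 0.022},
  {"translation": [0,0,0],"rot": [0,0,0],"grip": 0.022},
])

```text
t: 18.98
eef_pos: [0.5987, 0.219, 0.11]
tool_rot: [-0.001, 0.737, 0.676, -0.0]
contact_force: [2.3, -1.6, 6.6]
gripper_width: 0.352
```

Seated, with 6.6 N pushing up. I'll release it slowly and rise.

Request:
send_rows([
  {"translation": [0,0,0],"rot": [0,0,0],"grip": 0.033},
  {"translation": [0,0,0],"rot": [0,0,0],"grip": 0.039},
  {"translation": [0,0,0],"rot": [0,0,0],"grip": 0.046},
  {"translation": [0,0,0],"rot": [0,0,0],"grip": 0.046},
  {"translation": [0,0,-0.01],"rot": [0,0,0],"grip": 0.046},
])

```text
t: 19.4
eef_pos: [0.5963, 0.2186, 0.1172]
tool_rot: [-0.002, 0.737, 0.676, -0.003]
contact_force: [-0.4, 0.2, 0.0]
gripper_width: 0.538
```

Request:
send_rows([
  {"translation": [0,0,-0.03],"rot": [0,0,0],"grip": 0.046},
  {"translation": [0,0,-0.035],"rot": [0,0,0],"grip": 0.046},
  {"translation": [0,0,-0.035],"rot": [0,0,0],"grip": 0.046},
  {"translation": [0,0,-0.02],"rot": [0,0,0],"grip": 0.046},
  {"translation": [0,0,0],"rot": [0,0,0],"grip": 0.046},
])

```text
t: 19.82
eef_pos: [0.6012, 0.2196, 0.2455]
tool_rot: [0.0, 0.737, 0.676, 0.004]
contact_force: [-0.1, -0.5, 0.2]
gripper_width: 0.537
```

```bash
python3 look.py f wrist
python3 -c "
from m3 import *
reels('f_wrist.pkl',-4.95,(.5,.7,.03,.33),.09)"
python3 go.py .5025 -.2168 .24 92.65
```

```text
reel px [278. 191.] 4503 w 0.0292 ctr [0.599  0.2201] z 0.0763 ytop 0.1267 yaw rel -0.1 faces [0.2563 0.2855]
reel px [372. 192.] 6528 w 0.0377 ctr [0.605  0.2889] z 0.0763 ytop 0.1266 yaw rel -0.2 faces [0.3212 0.3589]
t 19.87 pos [0.5999 0.2194 0.2427] yaw 85.05 | shift(mm, tool now) [-442.9  -59.5    1.1] norm 446.9 rot [ 0.14 -0.18 -7.6 ] | shift if turned first [-431.2 -117.5    2.7]
q [-0.69  0.43  0.32  1.67 -0.16  1.06  1.17] F [ 0.6 -0.6 -0.8] grip mm 45.8
```

Request:
send_rows([
  {"translation": [0,0,0],"rot": [0,0,-3.8],"grip": 0.046},
  {"translation": [0,0,0],"rot": [0,0,-3.8],"grip": 0.046},
  {"translation": [-0.0358,-0.0097,0],"rot": [0,0,0],"grip": 0.046},
  {"translation": [-0.0358,-0.0097,0],"rot": [0,0,0],"grip": 0.046},
  {"translation": [-0.0358,-0.0097,0],"rot": [0,0,0],"grip": 0.046},
])

```text
t: 20.28
eef_pos: [0.573, 0.1094, 0.2379]
tool_rot: [-0.002, 0.69, 0.724, -0.002]
contact_force: [0.8, -1.4, -0.7]
gripper_width: 0.537
```

Request:
send_rows([
  {"translation": [-0.0358,-0.0097,0],"rot": [0,0,0],"grip": 0.046},
  {"translation": [-0.0358,-0.0097,0],"rot": [0,0,0],"grip": 0.046},
  {"translation": [-0.0358,-0.0097,0],"rot": [0,0,0],"grip": 0.046},
  {"translation": [-0.0358,-0.0097,0],"rot": [0,0,0],"grip": 0.046},
  {"translation": [-0.0358,-0.0097,0],"rot": [0,0,0],"grip": 0.046},
])

```text
t: 20.7
eef_pos: [0.5327, -0.0723, 0.2383]
tool_rot: [-0.002, 0.69, 0.723, -0.001]
contact_force: [-0.1, 0.3, 0.3]
gripper_width: 0.538
```

Request:
send_rows([
  {"translation": [-0.0358,-0.0097,0],"rot": [0,0,0],"grip": 0.046},
  {"translation": [-0.0358,-0.0097,0],"rot": [0,0,0],"grip": 0.046},
  {"translation": [-0.0358,-0.0097,0],"rot": [0,0,0],"grip": 0.046},
  {"translation": [-0.0358,-0.0097,0],"rot": [0,0,0],"grip": 0.046},
  {"translation": [0,0,0],"rot": [0,0,0],"grip": 0.046},
])

```text
t: 21.12
eef_pos: [0.4983, -0.2238, 0.2389]
tool_rot: [-0.001, 0.694, 0.72, -0.003]
contact_force: [-0.5, -0.9, 1.0]
gripper_width: 0.537
```

Request:
send_rows([
  {"translation": [0,0,0],"rot": [0,0,0],"grip": 0.046},
  {"translation": [0,0,0],"rot": [0,0,0],"grip": 0.046},
  {"translation": [0,0,0],"rot": [0,0,0],"grip": 0.046},
  {"translation": [0,0,0],"rot": [0,0,0],"grip": 0.046},
  {"translation": [0,0,0],"rot": [0,0,0],"grip": 0.046},
])

```text
t: 21.53
eef_pos: [0.5026, -0.2142, 0.239]
tool_rot: [-0.001, 0.69, 0.724, -0.001]
contact_force: [-0.3, -0.9, -0.0]
gripper_width: 0.534
```

```bash
python3 look.py g wrist
python3 -c "
from m3 import *
reels('g_wrist.pkl',2.65,(.3,.65,-.36,0),.07)"
python3 go.py .5025 -.2168 .09 92.65
```

```text
reel px [275. 191.] 2982 w 0.0214 ctr [ 0.5026 -0.2163] z 0.0564 ytop 0.1069 yaw rel 0.0 faces [-0.25   -0.2287]
reel px [362. 193.] 2873 w 0.0142 ctr [ 0.4993 -0.149 ] z 0.0565 ytop 0.1071 yaw rel 0.2 faces [-0.179  -0.1648]
t 21.58 pos [ 0.5026 -0.2145  0.2391] yaw 92.78 | shift(mm, tool now) [ -2.5   0.2 149.1] norm 149.1 rot [-0.15 -0.05  0.13] | shift if turned first [ -2.3  -0.2 149.1]
q [-0.09  0.29  0.46  1.9  -0.15  0.99  2.06] F [-0.3  0.  -0.2] grip mm 46.3
```

View pics/g_wrist.png

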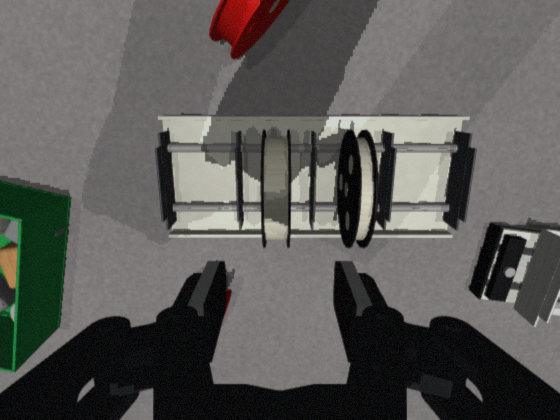

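Reel_16 is at px (275,191), 21 mm wide and centred between the fingers; reel_8 is at (362,193). I'll go down onto reel_16.

Request:
send_rows([
  {"translation": [-0.002,0,0.02],"rot": [-0.1,0,0.1],"grip": 0.046},
  {"translation": [0,0,0.03],"rot": [0,0,0],"grip": 0.046},
  {"translation": [0,0,0.03],"rot": [0,0,0],"grip": 0.046},
  {"translation": [0,0,0.02],"rot": [0,0,0],"grip": 0.046},
  {"translation": [0,0,0],"rot": [0,0,0],"grip": 0.046},
])

```text
t: 22.0
eef_pos: [0.4998, -0.2158, 0.1353]
tool_rot: [-0.004, 0.691, 0.723, -0.002]
contact_force: [-0.8, 0.6, 0.2]
gripper_width: 0.541
```

Request:
send_rows([
  {"translation": [0,0,0],"rot": [0,0,0],"grip": 0.046},
  {"translation": [0,0,0],"rot": [0,0,0],"grip": 0.046},
  {"translation": [0,0,0],"rot": [0,0,0],"grip": 0.046},
  {"translation": [0,0,0],"rot": [0,0,0],"grip": 0.046},
  {"translation": [0,0,0],"rot": [0,0,0],"grip": 0.046},
])

```text
t: 22.42
eef_pos: [0.5029, -0.2178, 0.1403]
tool_rot: [0.0, 0.691, 0.723, 0.0]
contact_force: [-0.9, 0.2, -1.3]
gripper_width: 0.539
```

```bash
python3 go.py .5025 -.2166 .09 92.65
```

```text
t 22.42 pos [ 0.5029 -0.2178  0.1403] yaw 92.57 | shift(mm, tool now) [ 1.2 -0.4 50.3] norm 50.3 rot [ 0.08 -0.   -0.08] | shift if turned first [ 1.2 -0.3 50.3]
q [-0.03  0.43  0.42  1.98 -0.24  0.78  2.14] F [-0.9  0.2 -1.3] grip mm 46.0
```

Request:
send_rows([
  {"translation": [0.0012,0,0.015],"rot": [0,0,0],"grip": 0.046},
  {"translation": [0,0,0.015],"rot": [0,0,0],"grip": 0.046},
  {"translation": [0,0,0.011],"rot": [0,0,0],"grip": 0.046},
  {"translation": [0,0,0.009],"rot": [0,0,0],"grip": 0.046},
  {"translation": [0,0,0],"rot": [0,0,0],"grip": 0.046},
])

```text
t: 22.83
eef_pos: [0.5012, -0.216, 0.0877]
tool_rot: [-0.002, 0.691, 0.723, -0.001]
contact_force: [-0.4, -0.6, 0.2]
gripper_width: 0.539
```

Request:
send_rows([
  {"translation": [0,0,0],"rot": [0,0,0],"grip": 0.046},
  {"translation": [0,0,0],"rot": [0,0,0],"grip": 0.046},
  {"translation": [0,0,0],"rot": [0,0,0],"grip": 0.046},
  {"translation": [0,0,0],"rot": [0,0,0],"grip": 0.046},
  {"translation": [0,0,0],"rot": [0,0,0],"grip": 0.046},
])

```text
t: 23.25
eef_pos: [0.5024, -0.2165, 0.0896]
tool_rot: [-0.0, 0.691, 0.723, 0.0]
contact_force: [0.7, -0.5, 0.3]
gripper_width: 0.539
```

```bash
python3 go.py .5025 -.2166 .09 92.65
```

```text
t 23.25 pos [ 0.5024 -0.2165  0.0896] yaw 92.56 | shift(mm, tool now) [-0.2  0.1 -0.4] norm 0.4 rot [ 0.01 -0.02 -0.09] | shift if turned first [-0.2  0.1 -0.4]
q [-0.    0.5   0.38  2.01 -0.29  0.68  2.17] F [ 0.7 -0.5  0.3] grip mm 46.0
```

Request:
send_rows([
  {"translation": [0,0,0],"rot": [0,0,0],"grip": 0.036},
  {"translation": [0,0,0],"rot": [0,0,0],"grip": 0.028},
  {"translation": [0,0,0],"rot": [0,0,0],"grip": 0.018},
  {"translation": [0,0,0],"rot": [0,0,0],"grip": 0.015},
  {"translation": [0,0,0],"rot": [0,0,0],"grip": 0.015},
])

```text
t: 23.67
eef_pos: [0.5022, -0.2164, 0.0893]
tool_rot: [-0.0, 0.691, 0.723, -0.0]
contact_force: [-0.5, -0.1, 2.0]
gripper_width: 0.252
```

Request:
send_rows([
  {"translation": [0,0,0],"rot": [0,0,0],"grip": 0.015},
  {"translation": [0,0,0],"rot": [0,0,0],"grip": 0.015},
  {"translation": [0,0,0],"rot": [0,0,0],"grip": 0.015},
  {"translation": [0,0,-0.01],"rot": [0,0,0],"grip": 0.015},
  {"translation": [0,0,-0.03],"rot": [0,0,0],"grip": 0.015},
])

```text
t: 24.08
eef_pos: [0.4994, -0.2151, 0.1266]
tool_rot: [-0.004, 0.691, 0.723, -0.002]
contact_force: [0.2, 0.3, -0.8]
gripper_width: 0.257
```

Request:
send_rows([
  {"translation": [0,0,-0.035],"rot": [0,0,0],"grip": 0.015},
  {"translation": [0,0,-0.035],"rot": [0,0,0],"grip": 0.015},
  {"translation": [0,0,-0.035],"rot": [0,0,0],"grip": 0.015},
  {"translation": [0,0,0],"rot": [0,0,3.75],"grip": 0.015},
  {"translation": [0,0,0],"rot": [0,0,3.75],"grip": 0.015},
])

```text
t: 24.5
eef_pos: [0.5034, -0.2169, 0.2373]
tool_rot: [0.002, 0.738, 0.675, 0.002]
contact_force: [0.1, 0.1, -0.5]
gripper_width: 0.252
```

```bash
python3 go.py .5928 .1488 .235 85.05
```

```text
t 24.50 pos [ 0.5034 -0.2169  0.2373] yaw 84.89 | shift(mm, tool now) [372.3  56.5   2.6] norm 376.5 rot [ 0.26 -0.01 -0.16] | shift if turned first [372.1  57.5   2.3]
q [-0.11  0.3   0.5   1.9  -0.17  0.98  1.94] F [ 0.1  0.1 -0.5] grip mm 21.5
```

Request:
send_rows([
  {"translation": [0.0338,0.0052,0],"rot": [0,0,0],"grip": 0.015},
  {"translation": [0.0338,0.0052,0],"rot": [0,0,0],"grip": 0.015},
  {"translation": [0.0338,0.0052,0],"rot": [0,0,0],"grip": 0.015},
  {"translation": [0.0338,0.0052,0],"rot": [0,0,0],"grip": 0.015},
  {"translation": [0.0338,0.0052,0],"rot": [0,0,0],"grip": 0.015},
])

```text
t: 24.92
eef_pos: [0.5425, -0.0487, 0.2348]
tool_rot: [-0.0, 0.737, 0.676, -0.0]
contact_force: [1.3, -1.4, -0.5]
gripper_width: 0.256
```

Request:
send_rows([
  {"translation": [0.0338,0.0052,0],"rot": [0,0,0],"grip": 0.015},
  {"translation": [0.0338,0.0052,0],"rot": [0,0,0],"grip": 0.015},
  {"translation": [0.0338,0.0052,0],"rot": [0,0,0],"grip": 0.015},
  {"translation": [0.0338,0.0052,0],"rot": [0,0,0],"grip": 0.015},
  {"translation": [0.0338,0.0052,0],"rot": [0,0,0],"grip": 0.015},
])

```text
t: 25.33
eef_pos: [0.5829, 0.1175, 0.2348]
tool_rot: [-0.0, 0.737, 0.676, -0.0]
contact_force: [1.1, 0.4, -1.0]
gripper_width: 0.258
```

Request:
send_rows([
  {"translation": [0.0338,0.0052,0],"rot": [0,0,0],"grip": 0.015},
  {"translation": [0,0,0],"rot": [0,0,0],"grip": 0.015},
  {"translation": [0,0,0],"rot": [0,0,0],"grip": 0.015},
  {"translation": [0,0,0],"rot": [0,0,0],"grip": 0.015},
  {"translation": [0,0,0],"rot": [0,0,0],"grip": 0.015},
])

```text
t: 25.75
eef_pos: [0.591, 0.1472, 0.2345]
tool_rot: [-0.0, 0.738, 0.675, -0.0]
contact_force: [-0.5, -0.2, -1.3]
gripper_width: 0.26
```

Request:
send_rows([
  {"translation": [0,0,0],"rot": [0,0,0],"grip": 0.015},
  {"translation": [0,0,0],"rot": [0,0,0],"grip": 0.015},
  {"translation": [0,0,0],"rot": [0,0,0],"grip": 0.015},
  {"translation": [0,0,0],"rot": [0,0,0],"grip": 0.015},
  {"translation": [0,0,0],"rot": [0,0,0],"grip": 0.015},
])

```text
t: 26.17
eef_pos: [0.5912, 0.1488, 0.2343]
tool_rot: [-0.0, 0.737, 0.676, -0.0]
contact_force: [-0.8, 0.4, -1.3]
gripper_width: 0.255
```

```bash
python3 look.py h wrist; python3 go.py .5928 .1488 .1098 85.05
```

```text
t 26.22 pos [0.5912 0.1489 0.2343] yaw 85.05 | shift(mm, tool now) [ -0.    1.7 124.5] norm 124.5 rot [-0.04 -0.03  0.  ] | shift if turned first [  0.    1.6 124.5]
q [-0.62  0.4   0.35  1.75 -0.16  1.02  1.28] F [ 0.   0.6 -0.7] grip mm 21.7
```

View pics/h_wrist.png

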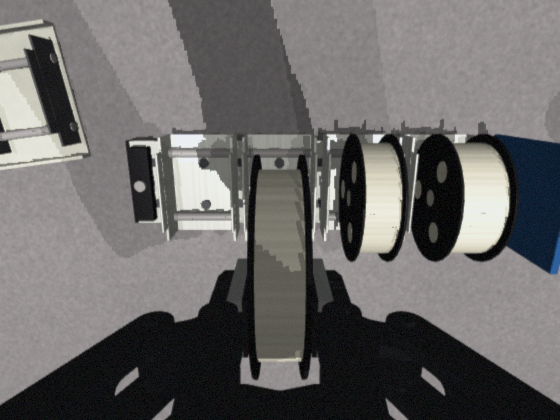

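Request:
send_rows([
  {"translation": [0,0.0018,0.02],"rot": [0,0,0],"grip": 0.015},
  {"translation": [0,0,0.03],"rot": [0,0,0],"grip": 0.015},
  {"translation": [0,0,0.03],"rot": [0,0,0],"grip": 0.015},
  {"translation": [0,0,0.02],"rot": [0,0,0],"grip": 0.015},
  {"translation": [0,0,0.006],"rot": [0,0,0],"grip": 0.015},
])

```text
t: 26.63
eef_pos: [0.5906, 0.1485, 0.1247]
tool_rot: [-0.002, 0.737, 0.676, -0.003]
contact_force: [0.4, 0.4, -1.2]
gripper_width: 0.259
```

Request:
send_rows([
  {"translation": [0,0,0],"rot": [0,0,0],"grip": 0.015},
  {"translation": [0,0,0],"rot": [0,0,0],"grip": 0.015},
  {"translation": [0,0,0],"rot": [0,0,0],"grip": 0.015},
  {"translation": [0,0,0],"rot": [0,0,0],"grip": 0.015},
  {"translation": [0,0,0],"rot": [0,0,0],"grip": 0.015},
])

```text
t: 27.05
eef_pos: [0.5937, 0.1492, 0.1296]
tool_rot: [-0.0, 0.737, 0.676, 0.001]
contact_force: [1.1, -0.8, 0.0]
gripper_width: 0.254
```

```bash
python3 go.py .5928 .1488 .1093 85.05
```

```text
t 27.05 pos [0.5937 0.1492 0.1296] yaw 85.06 | shift(mm, tool now) [-0.5 -0.9 20.3] norm 20.4 rot [ 0.08 -0.09  0.01] | shift if turned first [-0.5 -0.9 20.3]
q [-0.58  0.52  0.31  1.83 -0.21  0.82  1.32] F [ 1.1 -0.8  0. ] grip mm 21.7
```

Request:
send_rows([
  {"translation": [-0.0005,-0.0003,0.005],"rot": [0.1,0,0],"grip": 0.015},
  {"translation": [0,0,0.006],"rot": [0,0,0],"grip": 0.015},
  {"translation": [0,0,0.004],"rot": [0,0,0],"grip": 0.015},
  {"translation": [0,0,0.003],"rot": [0,0,0],"grip": 0.015},
  {"translation": [0,0,0.001],"rot": [0,0,0],"grip": 0.015},
])

```text
t: 27.47
eef_pos: [0.5927, 0.1484, 0.109]
tool_rot: [-0.001, 0.737, 0.676, -0.001]
contact_force: [-1.0, -0.5, 6.3]
gripper_width: 0.258
```

Request:
send_rows([
  {"translation": [0,0,0],"rot": [0,0,0],"grip": 0.015},
  {"translation": [0,0,0],"rot": [0,0,0],"grip": 0.015},
  {"translation": [0,0,0],"rot": [0,0,0],"grip": 0.015},
  {"translation": [0,0,0],"rot": [0,0,0],"grip": 0.015},
  {"translation": [0,0,0],"rot": [0,0,0],"grip": 0.015},
])

```text
t: 27.88
eef_pos: [0.5926, 0.1485, 0.1093]
tool_rot: [-0.001, 0.737, 0.676, -0.001]
contact_force: [0.2, 0.1, 1.5]
gripper_width: 0.257
```

```bash
python3 go.py .5928 .1488 .1093 85.05
```

```text
t 27.88 pos [0.5926 0.1485 0.1093] yaw 85.06 | shift(mm, tool now) [ 0.3  0.2 -0. ] norm 0.4 rot [-0.13 -0.02  0.01] | shift if turned first [ 0.3  0.2 -0. ]
q [-0.57  0.55  0.3   1.84 -0.22  0.79  1.33] F [0.2 0.1 1.5] grip mm 22.0
```

The forces are symmetric and upward, so it is on both rods. I'll press 0.5 mm more and release.

Request:
send_rows([
  {"translation": [0,0,0.0005],"rot": [0,0,0],"grip": 0.015},
  {"translation": [0,0,0],"rot": [0,0,0],"grip": 0.015},
  {"translation": [0,0,0],"rot": [0,0,0],"grip": 0.015},
  {"translation": [0,0,0],"rot": [0,0,0],"grip": 0.024},
  {"translation": [0,0,0],"rot": [0,0,0],"grip": 0.03},
])

```text
t: 28.3
eef_pos: [0.5923, 0.1487, 0.1085]
tool_rot: [-0.001, 0.737, 0.676, -0.001]
contact_force: [0.2, -1.0, 0.4]
gripper_width: 0.352
```

Request:
send_rows([
  {"translation": [0,0,0],"rot": [0,0,0],"grip": 0.038},
  {"translation": [0,0,0],"rot": [0,0,0],"grip": 0.038},
  {"translation": [0,0,-0.01],"rot": [0,0,0],"grip": 0.038},
  {"translation": [0,0,-0.03],"rot": [0,0,0],"grip": 0.038},
  {"translation": [0,0,-0.03],"rot": [0,0,0],"grip": 0.038},
])

```text
t: 28.72
eef_pos: [0.5917, 0.1482, 0.1789]
tool_rot: [-0.002, 0.737, 0.676, -0.002]
contact_force: [1.3, -0.4, 0.6]
gripper_width: 0.444
```

Request:
send_rows([
  {"translation": [0,0,-0.03],"rot": [0,0,0],"grip": 0.038},
  {"translation": [0,0,-0.02],"rot": [0,0,0],"grip": 0.038},
  {"translation": [0,0,0],"rot": [0,0,0],"grip": 0.038},
  {"translation": [0,0,0],"rot": [0,0,0],"grip": 0.038},
  {"translation": [0,0,0],"rot": [0,0,0],"grip": 0.038},
])

```text
t: 29.13
eef_pos: [0.5923, 0.1484, 0.2284]
tool_rot: [-0.001, 0.737, 0.676, -0.001]
contact_force: [-0.8, -0.7, -1.2]
gripper_width: 0.448
```

```bash
python3 look.py i wrist
python3 -c "
from m3 import *
reels('i_wrist.pkl',-4.95,(.5,.7,.03,.33),.09)"
python3 go.py .4993 -.149 .24 92.65
```

```text
reel px [280. 202.] 3728 w 0.0216 ctr [0.593  0.1498] z 0.0764 ytop 0.1269 yaw rel -0.3 faces [0.1896 0.2111]
reel px [381. 203.] 6243 w 0.0298 ctr [0.5989 0.2195] z 0.0763 ytop 0.1265 yaw rel 0.0 faces [0.2554 0.2852]
reel px [480. 204.] 8961 w 0.0379 ctr [0.605  0.2887] z 0.0763 ytop 0.1262 yaw rel -0.2 faces [0.3209 0.3588]
t 29.18 pos [0.592  0.1483 0.2278] yaw 85.07 | shift(mm, tool now) [-304.2  -66.9  -11.8] norm 311.7 rot [-0.25  0.01 -7.58] | shift if turned first [-292.7 -106.3  -12.2]
q [-0.61  0.41  0.35  1.75 -0.16  1.01  1.28] F [-0.1  0.1 -0.3] grip mm 37.8
```

Request:
send_rows([
  {"translation": [0,0,0],"rot": [-0.2,0,-3.8],"grip": 0.038},
  {"translation": [0,0,0],"rot": [0,0,-3.8],"grip": 0.038},
  {"translation": [-0.0325,-0.0118,-0.001],"rot": [0,0,0],"grip": 0.038},
  {"translation": [-0.0325,-0.0118,-0.001],"rot": [0,0,0],"grip": 0.038},
  {"translation": [-0.0325,-0.0118,-0.001],"rot": [0,0,0],"grip": 0.038},
])

```text
t: 29.6
eef_pos: [0.5607, 0.0486, 0.2301]
tool_rot: [-0.0, 0.69, 0.724, -0.001]
contact_force: [0.5, -0.1, 0.3]
gripper_width: 0.448
```

Request:
send_rows([
  {"translation": [-0.0325,-0.0118,-0.001],"rot": [0,0,0],"grip": 0.038},
  {"translation": [-0.0325,-0.0118,-0.001],"rot": [0,0,0],"grip": 0.038},
  {"translation": [-0.0325,-0.0118,-0.001],"rot": [0,0,0],"grip": 0.038},
  {"translation": [-0.0325,-0.0118,-0.001],"rot": [0,0,0],"grip": 0.038},
  {"translation": [-0.0325,-0.0118,-0.001],"rot": [0,0,0],"grip": 0.038},
])

```text
t: 30.02
eef_pos: [0.509, -0.117, 0.2354]
tool_rot: [-0.001, 0.69, 0.723, -0.0]
contact_force: [0.6, 0.1, -0.3]
gripper_width: 0.447
```

Request:
send_rows([
  {"translation": [-0.0325,-0.0118,-0.001],"rot": [0,0,0],"grip": 0.038},
  {"translation": [0,0,0],"rot": [0,0,0],"grip": 0.038},
  {"translation": [0,0,0],"rot": [0,0,0],"grip": 0.038},
  {"translation": [0,0,0],"rot": [0,0,0],"grip": 0.038},
  {"translation": [0,0,0],"rot": [0,0,0],"grip": 0.038},
])

```text
t: 30.43
eef_pos: [0.5005, -0.1471, 0.2368]
tool_rot: [-0.0, 0.69, 0.724, 0.0]
contact_force: [0.8, 1.1, 0.2]
gripper_width: 0.446
```

Request:
send_rows([
  {"translation": [0,0,0],"rot": [0,0,0],"grip": 0.038},
  {"translation": [0,0,0],"rot": [0,0,0],"grip": 0.038},
  {"translation": [0,0,0],"rot": [0,0,0],"grip": 0.038},
  {"translation": [0,0,0],"rot": [0,0,0],"grip": 0.038},
  {"translation": [0,0,0],"rot": [0,0,0],"grip": 0.038},
])

```text
t: 30.85
eef_pos: [0.5004, -0.1484, 0.2376]
tool_rot: [0.0, 0.69, 0.724, 0.001]
contact_force: [-0.3, -1.1, -0.2]
gripper_width: 0.441
```

```bash
python3 look.py j wrist
python3 -c "
from m3 import *
reels('j_wrist.pkl',2.65,(.3,.65,-.36,0),.07)"
python3 go.py .4993 -.149 .09 92.65
```

```text
reel px [278. 189.] 2011 w 0.0139 ctr [ 0.4994 -0.1484] z 0.0565 ytop 0.1073 yaw rel -0.0 faces [-0.1783 -0.1644]
t 30.90 pos [ 0.5004 -0.1485  0.2376] yaw 92.68 | shift(mm, tool now) [ -0.5  -1.3 147.6] norm 147.6 rot [ 0.06 -0.02  0.03] | shift if turned first [ -0.5  -1.1 147.6]
q [-0.21  0.25  0.45  1.96 -0.13  0.97  1.92] F [-1.2 -0.1  0.2] grip mm 38.1
```

Request:
send_rows([
  {"translation": [0,-0.001,0.02],"rot": [0,0,0],"grip": 0.038},
  {"translation": [0,0,0.03],"rot": [0,0,0],"grip": 0.038},
  {"translation": [0,0,0.03],"rot": [0,0,0],"grip": 0.038},
  {"translation": [0,0,0.02],"rot": [0,0,0],"grip": 0.038},
  {"translation": [0,0,0],"rot": [0,0,0],"grip": 0.038},
])

```text
t: 31.32
eef_pos: [0.4967, -0.1479, 0.134]
tool_rot: [-0.003, 0.69, 0.723, -0.002]
contact_force: [-1.2, -0.5, -0.0]
gripper_width: 0.441
```

Request:
send_rows([
  {"translation": [0,0,0],"rot": [0,0,0],"grip": 0.038},
  {"translation": [0,0,0],"rot": [0,0,0],"grip": 0.038},
  {"translation": [0,0,0],"rot": [0,0,0],"grip": 0.038},
  {"translation": [0,0,0],"rot": [0,0,0],"grip": 0.038},
  {"translation": [0,0,0],"rot": [0,0,0],"grip": 0.038},
])

```text
t: 31.73
eef_pos: [0.5002, -0.1488, 0.1387]
tool_rot: [0.001, 0.69, 0.723, 0.001]
contact_force: [-0.2, -0.1, -0.2]
gripper_width: 0.441
```

```bash
python3 go.py .4993 -.1487 .09 92.65
```

```text
t 31.73 pos [ 0.5002 -0.1488  0.1387] yaw 92.67 | shift(mm, tool now) [ 0.1 -1.  48.7] norm 48.7 rot [ 0.18 -0.01  0.02] | shift if turned first [ 0.1 -0.8 48.7]
q [-0.16  0.39  0.41  2.04 -0.22  0.75  2.  ] F [-0.2 -0.1 -0.2] grip mm 37.6
```

Request:
send_rows([
  {"translation": [0,-0.0003,0.015],"rot": [0,0,0],"grip": 0.038},
  {"translation": [0,0,0.015],"rot": [0,0,0],"grip": 0.038},
  {"translation": [0,0,0.01],"rot": [0,0,0],"grip": 0.038},
  {"translation": [0,0,0.0085],"rot": [0,0,0],"grip": 0.038},
  {"translation": [0,0,0],"rot": [0,0,0],"grip": 0.038},
])

```text
t: 32.15
eef_pos: [0.4984, -0.1484, 0.0878]
tool_rot: [-0.001, 0.69, 0.723, -0.0]
contact_force: [-0.8, -0.4, 0.1]
gripper_width: 0.444
```

Request:
send_rows([
  {"translation": [0,0,0],"rot": [0,0,0],"grip": 0.038},
  {"translation": [0,0,0],"rot": [0,0,0],"grip": 0.038},
  {"translation": [0,0,0],"rot": [0,0,0],"grip": 0.038},
  {"translation": [0,0,0],"rot": [0,0,0],"grip": 0.038},
  {"translation": [0,0,0],"rot": [0,0,0],"grip": 0.038},
])

```text
t: 32.57
eef_pos: [0.4995, -0.1487, 0.0895]
tool_rot: [0.001, 0.69, 0.723, 0.001]
contact_force: [0.3, 0.3, 0.2]
gripper_width: 0.447
```

```bash
python3 go.py .4993 -.1487 .09 92.65
```

```text
t 32.57 pos [ 0.4995 -0.1487  0.0895] yaw 92.67 | shift(mm, tool now) [ 0.  -0.2 -0.5] norm 0.5 rot [ 0.11 -0.01  0.02] | shift if turned first [ 0.  -0.2 -0.5]
q [-0.12  0.47  0.37  2.07 -0.27  0.65  2.05] F [0.3 0.3 0.2] grip mm 38.2
```

Request:
send_rows([
  {"translation": [0,0,0],"rot": [0,0,0],"grip": 0.028},
  {"translation": [0,0,0],"rot": [0,0,0],"grip": 0.02},
  {"translation": [0,0,0],"rot": [0,0,0],"grip": 0.01},
  {"translation": [0,0,0],"rot": [0,0,0],"grip": 0.008},
  {"translation": [0,0,0],"rot": [0,0,0],"grip": 0.008},
])

```text
t: 32.98
eef_pos: [0.4993, -0.1488, 0.0892]
tool_rot: [0.0, 0.691, 0.723, 0.001]
contact_force: [0.3, 0.6, 2.0]
gripper_width: 0.164
```

Request:
send_rows([
  {"translation": [0,0,0],"rot": [0,0,0],"grip": 0.008},
  {"translation": [0,0,0],"rot": [0,0,0],"grip": 0.008},
  {"translation": [0,0,0],"rot": [0,0,0],"grip": 0.008},
  {"translation": [0,0,-0.01],"rot": [0,0,0],"grip": 0.008},
  {"translation": [0,0,-0.03],"rot": [0,0,0],"grip": 0.008},
])

```text
t: 33.4
eef_pos: [0.4963, -0.1479, 0.1267]
tool_rot: [-0.003, 0.69, 0.723, -0.002]
contact_force: [-0.3, 0.6, -0.6]
gripper_width: 0.164
```

Request:
send_rows([
  {"translation": [0,0,-0.035],"rot": [0,0,0],"grip": 0.008},
  {"translation": [0,0,-0.035],"rot": [0,0,0],"grip": 0.008},
  {"translation": [0,0,-0.035],"rot": [0,0,0],"grip": 0.008},
  {"translation": [0,0,0],"rot": [0,0,3.8],"grip": 0.008},
  {"translation": [0,0,0],"rot": [0,0,3.8],"grip": 0.008},
])

```text
t: 33.82
eef_pos: [0.5002, -0.1491, 0.2371]
tool_rot: [0.002, 0.738, 0.675, 0.002]
contact_force: [-0.5, 0.6, -0.6]
gripper_width: 0.162
```

```bash
python3 go.py .5867 .0793 .235 85.05
```

```text
t 33.82 pos [ 0.5002 -0.1491  0.2371] yaw 84.89 | shift(mm, tool now) [235.2  65.8   2.7] norm 244.2 rot [ 0.35 -0.06 -0.16] | shift if turned first [235.   66.5   2.1]
q [-0.24  0.25  0.49  1.96 -0.14  0.96  1.8 ] F [-0.5  0.6 -0.6] grip mm 13.8
```

Request:
send_rows([
  {"translation": [0.0336,0.0094,0],"rot": [0.1,0,0],"grip": 0.008},
  {"translation": [0.0336,0.0094,0],"rot": [0,0,0],"grip": 0.008},
  {"translation": [0.0336,0.0094,0],"rot": [0,0,0],"grip": 0.008},
  {"translation": [0.0336,0.0094,0],"rot": [0,0,0],"grip": 0.008},
  {"translation": [0.0336,0.0094,0],"rot": [0,0,0],"grip": 0.008},
])

```text
t: 34.23
eef_pos: [0.5603, 0.0161, 0.2347]
tool_rot: [-0.001, 0.737, 0.676, -0.0]
contact_force: [1.0, -0.3, -0.4]
gripper_width: 0.167
```

Request:
send_rows([
  {"translation": [0.0336,0.0094,0],"rot": [0,0,0],"grip": 0.008},
  {"translation": [0.0336,0.0094,0],"rot": [0,0,0],"grip": 0.008},
  {"translation": [0,0,0],"rot": [0,0,0],"grip": 0.008},
  {"translation": [0,0,0],"rot": [0,0,0],"grip": 0.008},
  {"translation": [0,0,0],"rot": [0,0,0],"grip": 0.008},
])

```text
t: 34.65
eef_pos: [0.5844, 0.0792, 0.2342]
tool_rot: [-0.0, 0.737, 0.676, -0.001]
contact_force: [0.2, -0.3, -1.9]
gripper_width: 0.163
```

Request:
send_rows([
  {"translation": [0,0,0],"rot": [0,0,0],"grip": 0.008},
  {"translation": [0,0,0],"rot": [0,0,0],"grip": 0.008},
  {"translation": [0,0,0],"rot": [0,0,0],"grip": 0.008},
  {"translation": [0,0,0],"rot": [0,0,0],"grip": 0.008},
  {"translation": [0,0,0],"rot": [0,0,0],"grip": 0.008},
])

```text
t: 35.07
eef_pos: [0.5847, 0.0794, 0.2343]
tool_rot: [-0.0, 0.737, 0.676, -0.0]
contact_force: [0.3, -0.3, -0.4]
gripper_width: 0.158
```

```bash
python3 look.py k wrist; python3 go.py .5867 .0793 .1093 85.05
```

```text
t 35.12 pos [0.5848 0.0796 0.2342] yaw 85.03 | shift(mm, tool now) [ -0.2   2.1 124.9] norm 124.9 rot [-0.04 -0.03 -0.02] | shift if turned first [-1.000e-01  2.000e+00  1.249e+02]
q [-0.54  0.37  0.38  1.8  -0.16  1.01  1.39] F [-0.1 -0.1  0.3] grip mm 13.8
```

View pics/k_wrist.png

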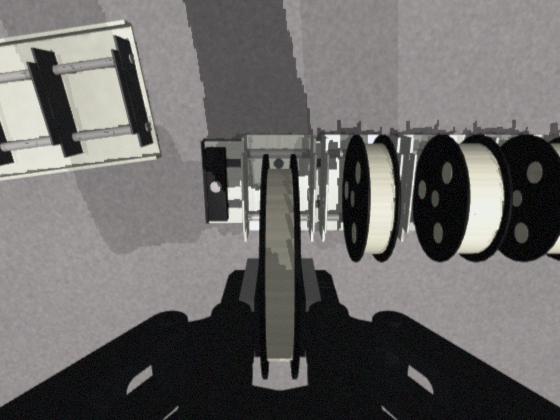

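Request:
send_rows([
  {"translation": [0,0.0022,0.02],"rot": [0,0,0],"grip": 0.008},
  {"translation": [0,0,0.03],"rot": [0,0,0],"grip": 0.008},
  {"translation": [0,0,0.03],"rot": [0,0,0],"grip": 0.008},
  {"translation": [0,0,0.02],"rot": [0,0,0],"grip": 0.008},
  {"translation": [0,0,0.006],"rot": [0,0,0],"grip": 0.008},
])

```text
t: 35.53
eef_pos: [0.5847, 0.0795, 0.1248]
tool_rot: [-0.002, 0.737, 0.676, -0.003]
contact_force: [-0.6, 0.0, -0.3]
gripper_width: 0.16
```

Request:
send_rows([
  {"translation": [0,0,0],"rot": [0,0,0],"grip": 0.008},
  {"translation": [0,0,0],"rot": [0,0,0],"grip": 0.008},
  {"translation": [0,0,0],"rot": [0,0,0],"grip": 0.008},
  {"translation": [0,0,0],"rot": [0,0,0],"grip": 0.008},
  {"translation": [0,0,0],"rot": [0,0,0],"grip": 0.008},
])

```text
t: 35.95
eef_pos: [0.5878, 0.08, 0.1295]
tool_rot: [0.0, 0.737, 0.676, 0.001]
contact_force: [0.3, -0.2, -0.2]
gripper_width: 0.16
```

```bash
python3 go.py .5867 .0793 .109 85.05
```

```text
t 35.95 pos [0.5878 0.08   0.1295] yaw 85.06 | shift(mm, tool now) [-0.8 -1.  20.5] norm 20.5 rot [ 0.08 -0.08  0.01] | shift if turned first [-0.7 -1.  20.5]
q [-0.5   0.5   0.34  1.88 -0.22  0.8   1.45] F [ 0.3 -0.2 -0.2] grip mm 13.6
```

Request:
send_rows([
  {"translation": [-0.0005,-0.0004,0.005],"rot": [0.1,0,0],"grip": 0.008},
  {"translation": [0,0,0.006],"rot": [0,0,0],"grip": 0.008},
  {"translation": [0,0,0.004],"rot": [0,0,0],"grip": 0.008},
  {"translation": [0,0,0.003],"rot": [0,0,0],"grip": 0.008},
  {"translation": [0,0,0.001],"rot": [0,0,0],"grip": 0.008},
])

```text
t: 36.37
eef_pos: [0.587, 0.0793, 0.109]
tool_rot: [-0.001, 0.737, 0.676, -0.0]
contact_force: [-0.0, -0.7, 6.1]
gripper_width: 0.16
```

Request:
send_rows([
  {"translation": [0,0,0],"rot": [0,0,0],"grip": 0.008},
  {"translation": [0,0,0],"rot": [0,0,0],"grip": 0.008},
  {"translation": [0,0,0],"rot": [0,0,0],"grip": 0.008},
  {"translation": [0,0,0],"rot": [0,0,0],"grip": 0.008},
  {"translation": [0,0,0],"rot": [0,0,0],"grip": 0.008},
])

```text
t: 36.78
eef_pos: [0.5868, 0.0793, 0.1093]
tool_rot: [-0.001, 0.737, 0.676, -0.0]
contact_force: [1.7, -0.7, 0.5]
gripper_width: 0.165
```

```bash
python3 go.py .5867 .0793 .109 85.05
```

```text
t 36.78 pos [0.5868 0.0793 0.1093] yaw 85.06 | shift(mm, tool now) [-0.  -0.1  0.3] norm 0.3 rot [-0.1  -0.03  0.01] | shift if turned first [-0.  -0.1  0.3]
q [-0.49  0.53  0.33  1.89 -0.24  0.76  1.46] F [ 1.7 -0.7  0.5] grip mm 14.1
```

Request:
send_rows([
  {"translation": [0,0.0003,0.0007],"rot": [0,0,0],"grip": 0.008},
  {"translation": [0,0,0],"rot": [0,0,0],"grip": 0.008},
  {"translation": [0,0,0],"rot": [0,0,0],"grip": 0.008},
  {"translation": [0,0,0],"rot": [0,0,0],"grip": 0.008},
  {"translation": [0,0,0],"rot": [0,0,0],"grip": 0.008},
])

```text
t: 37.2
eef_pos: [0.587, 0.0793, 0.109]
tool_rot: [-0.001, 0.737, 0.676, -0.0]
contact_force: [0.3, -0.7, 4.4]
gripper_width: 0.165
```

Request:
send_rows([
  {"translation": [0,0,0],"rot": [0,0,0],"grip": 0.016},
  {"translation": [0,0,0],"rot": [0,0,0],"grip": 0.022},
  {"translation": [0,0,0],"rot": [0,0,0],"grip": 0.03},
  {"translation": [0,0,0],"rot": [0,0,0],"grip": 0.034},
  {"translation": [0,0,-0.008],"rot": [0,0,0],"grip": 0.034},
])

```text
t: 37.62
eef_pos: [0.5854, 0.0793, 0.1152]
tool_rot: [-0.002, 0.737, 0.676, -0.002]
contact_force: [0.0, 0.1, -0.1]
gripper_width: 0.4
```

Request:
send_rows([
  {"translation": [0,0,-0.03],"rot": [0,0,0],"grip": 0.034},
  {"translation": [0,0,-0.03],"rot": [0,0,0],"grip": 0.034},
  {"translation": [0,0,-0.03],"rot": [0,0,0],"grip": 0.034},
  {"translation": [0,0,-0.03],"rot": [0,0,0],"grip": 0.034},
  {"translation": [0,0,0],"rot": [0,0,0],"grip": 0.034},
])

```text
t: 38.03
eef_pos: [0.5904, 0.0793, 0.2432]
tool_rot: [0.001, 0.737, 0.676, 0.004]
contact_force: [0.5, -0.5, 0.6]
gripper_width: 0.4
```

Request:
send_rows([
  {"translation": [-0.03,-0.02,0],"rot": [0,0,0],"grip": 0.034},
  {"translation": [-0.03,-0.02,0],"rot": [0,0,0],"grip": 0.034},
  {"translation": [-0.02,-0.01,0],"rot": [0,0,0],"grip": 0.034},
  {"translation": [0,0,0],"rot": [0,0,0],"grip": 0.034},
  {"translation": [0,0,0],"rot": [0,0,0],"grip": 0.034},
])

```text
t: 38.45
eef_pos: [0.5299, 0.0026, 0.2371]
tool_rot: [-0.001, 0.738, 0.675, -0.0]
contact_force: [0.3, 0.3, 0.2]
gripper_width: 0.396
```

```bash
python3 look.py l wrist scene top
python3 -c "
from m3 import *
for n in ('l_wrist.pkl','l_scene.pkl','l_top.pkl'):
  print(n);reels(n,-4.95,(.5,.7,.03,.33),.09)"
```

```text
l_wrist.pkl
reel px [387. 260.] 3183 w 0.0142 ctr [0.5868 0.0802] z 0.0763 ytop 0.1270 yaw rel -0.1 faces [0.1235 0.1377]
reel px [476. 262.] 5425 w 0.0221 ctr [0.593  0.1489] z 0.0763 ytop 0.1266 yaw rel -0.4 faces [0.1884 0.2106]
reel px [545. 266.] 2897 w 0.0029 ctr [0.5984 0.2051] z 0.0586 ytop 0.1213 yaw rel 2.4 faces [0.2545 0.2574]
l_scene.pkl
reel px [322. 223.] 257 w 0.0140 ctr [0.5888 0.0808] z 0.0764 ytop 0.1274 yaw rel -1.4 faces [0.1243 0.1383]
reel px [354. 229.] 386 w 0.0219 ctr [0.595  0.1493] z 0.0765 ytop 0.1272 yaw rel 0.6 faces [0.1891 0.211 ]
reel px [388. 234.] 561 w 0.0298 ctr [0.601  0.2194] z 0.0764 ytop 0.1257 yaw rel -0.6 faces [0.2556 0.2854]
reel px [422. 240.] 756 w 0.0382 ctr [0.6068 0.2889] z 0.0764 ytop 0.1258 yaw rel -1.4 faces [0.3211 0.3593]
l_top.pkl
reel px [168. 174.] 688 w 0.0384 ctr [0.603  0.2868] z 0.0769 ytop 0.1266 yaw rel 0.1 faces [0.3186 0.3569]
reel px [198. 176.] 536 w 0.0297 ctr [0.5969 0.2172] z 0.0771 ytop 0.1266 yaw rel 0.2 faces [0.253  0.2827]
reel px [227. 177.] 389 w 0.0219 ctr [0.5906 0.1473] z 0.0773 ytop 0.1276 yaw rel 0.2 faces [0.1867 0.2086]
```

View pics/l_wrist.png

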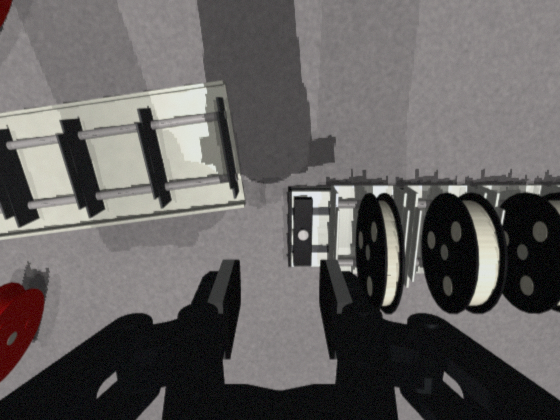

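View pics/l_scene.png

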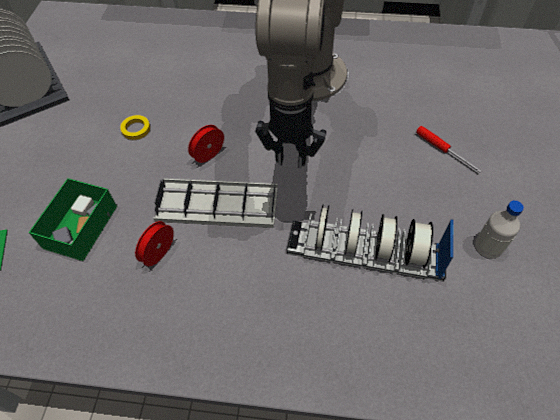

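All four reels are upright and centred in their cradles: 8/16/24/32 from the black clamp to the blue plate, at scene px (322,223), (354,229), (388,234) and (422,240). The rack is empty and the gripper is clear.

```bash
python3 -c "
from station import *
print(hand_in())"
```

```text
the job is handed in; nothing more can be done
None
```

All four reels are in the cradles in the order asked, and I handed the job in at about 38.6 s of the 106 s allowed. From the blue end plate they run reel_32 in cradle_1, reel_24 in cradle_2, reel_16 in cradle_3 and reel_8 in cradle_4.

- **Setting down:** I lowered each reel until the rods pushed back at about 4–7 N, except reel_16. It showed 6.3 N, then 1.5 N once settled, and I lowered it another 0.5 mm without checking again before letting go. The fingers then opened slowly and the arm moved clear.
- **Seated height:** the last pictures put all four reel centres at about 0.076–0.077 m. That matches the 76 mm expected for a reel resting on the rods.
- **Squareness:** the wrist camera, the most reliable of the three, shows every reel within about 0.5° of the row and about 1 mm of its cradle's centre. For reel_24 and reel_32 those readings were taken before the last reel went in. The scene camera, with fewer pixels on each reel, reads up to 1.4°.
- **Disagreements:** the scene and top cameras differ by about 4 mm in x, so I used the wrist camera for the placements. The last top view did not pick out reel_8, and the last wrist view cut off the two widest reels. The last scene view shows all four.

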